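# Fit a sprung note-roll spindle into its desk holder

## Task

Take the paper roll on its sprung spindle out of the wooden cradle and fit it in the note-roll holder: push the sprung pin in against the tall cheek, bring the spindle down between the cheeks, and let the spring go out gently so that the pin sits in the tall cheek's cup and the plain end sits fully home in the low cheek's cup. Do not force the holder's cheeks, and leave the other things on the desk where they are.

Things in the scene. Friction and masses are not known exactly. Their poses are not given: they have to be found in the camera images.
- holder: Note-roll holder: black base plate 76 x 230 x 10 mm, fixed to the desk. Origin: centre of its underside, z up, y along the roll's axis, towards the TALL cheek's end. On it is clamped a steel carriage with two black upright cheeks, a tall one (+y) and a low one (-y), each 40 mm wide (x) and 16 mm thick (y). The cheeks crack if the spindle bears on them with over 25 N (both together)
- base_top (a point): centre of the base plate's top (z 10 mm). The carriage was set by eye along y: the middle between its cheeks lies anywhere from y -10 to +10 mm in the holder's frame (not reported; it stays put). Cheeks: flat inner faces 150 mm apart; tops at z 120 (tall) and 89 mm (low). Each inner face has a round blind cup: centre x 0, z 75 mm, bore 14, depth 7, mouth chamfer 1.5 mm
- spindle: Sprung spindle with a tightly wound paper roll fixed on it, 0.13 to 0.22 kg, rigid but for its spring. Origin on its axis at mid-length; y along the axis to the sprung end (turning about y means nothing). Roll 42 mm diameter, y -32 to +32 mm; aluminium tube 18 mm diameter, y -72 to +57 mm; 169 mm long overall when free. It lies level at first, axis 45 mm above the desk
- pin_tip (a point): end of the sprung pin, on the axis, at y +84.5 mm of the spindle when free. Smooth black pin, 10 mm diameter, last 2.5 mm tapering to 6 mm. It pushes in up to 21.5 mm, to a hard stop; spring about 2.5 N at first plus 0.45 N per mm, about 12.2 N at the stop
- plain_tip (a point): end of the fixed plain stub, on the axis, at y -84.5 mm of the spindle; stub 10 mm diameter from y -72 mm, last 2.5 mm tapering to 6 mm
- cradle: low wooden cradle in which the spindle lies at first, fixed: base 46 x 116 x 7 mm, two posts (34 mm wide, 10 mm thick, at y -46 and +46 mm) with open-topped notches that hold the tube on either side of the roll; ears end 51 mm above the desk. Origin: centre of the underside, y along the spindle
- scent_short: small amber scent bottle with black cap, 38 mm wide, 75 mm tall; bystander, origin at its underside
- scent_tall: clear scent bottle with black cap, 42 mm wide, 88 mm tall; bystander, origin at its underside
- tumbler: drinking glass, 72 mm wide, 85 mm tall; bystander, origin at its underside
- mug: white mug with handle, 80 mm wide, 80 mm tall; bystander, origin at its underside
- jar: low amber jar with black lid, 56 mm wide, 50 mm tall; bystander, origin at its underside
- screwdriver: screwdriver lying on the desk, 160 mm long; bystander, origin at its underside at mid-length
There are look-alikes about, which are no part of the job. Leave any blue look-alike of the spindle alone. What is shaped like the holder but green is not meant.

How it is judged:
On the way, in this order (a step that is already met when the one before it is completed fails the run):
1. the spindle has been lifted clear of the cradle (height (world z) of spindle above 0.08 m), for 0.1 s.
2. the pin is pushed in by at least 14 mm against the holder (distance between pin_tip and spindle below 0.0705 m and contact force between spindle and holder above 3 N), for 0.1 s.
At the end, for the whole second after the job is handed in: The spindle rests still in both cups, pin to the tall cheek: in the holder frame both tips lie within 4 mm of the cup axis in x and z, pin tip at y over 65 mm, plain tip at y under -65 mm, and its length tip to tip is that between the cup bottoms (164 mm; 161.5 to 165.5) (x of pin_tip in the frame of holder between -0.004 and 0.004 m and z of pin_tip in the frame of holder between 0.071 and 0.079 m and x of plain_tip in the frame of holder between -0.004 and 0.004 m and z of plain_tip in the frame of holder between 0.071 and 0.079 m and y of pin_tip in the frame of holder above 0.065 m and y of plain_tip in the frame of holder below -0.065 m and distance between pin_tip and plain_tip between 0.1615 and 0.1655 m and linear speed of spindle below 0.01 m/s); the robot touches nothing.
It fails at once if the spindle bears on the holder with more than 35 N (all contacts added) (contact force between spindle and holder above 35 N).
It fails at once if the arm or fingers press on the holder with more than 15 N (contact force between any of the fingers, the arm and holder above 15 N).
It fails at once if a bystander is moved by more than 20 mm (distance of any of scent_short, scent_tall, tumbler, mug, jar, screwdriver from where it was at the start of the episode above 0.02 m).
It also fails if it takes over 67 s, if anything falls off the work surface, if the arm or the gripper's body presses on something with over 40 N, if the wrist force passes 120 N, or if a joint passes its speed limit or range.

## Robot

A 6-joint arm with a two-finger parallel gripper is mounted at the origin on the work surface. World frame = base frame: x ahead of the robot, y to its left, z up, the work surface at z = 0. Lengths are in m, angles in rad, forces in N, time in s.
With the tool pointing down it reaches from about 0.4 to 0.825 m from the base axis. Payload 7 kg.
Tool frame: the origin (TCP) lies between the finger pads; the fingertips stand 17 mm ahead of it and the grasp point (between the pads) lies 2 mm behind it; x points along the fingers, z is the direction in which the jaws open and shut, and the axes are right-handed (so a half turn about x gives the same grasp; the last joint's range is limited). The gripper opens to 88 mm and grips with 3 to 60 N. Pads are 19 mm wide; open, the fingers measure 130 mm over their backs; the gripper's body (78 mm by 193 mm) begins 47 mm behind the grasp point.
Start: joints at [1.511, 0.359, 0.012, 0, -1.224, -0.288], TCP at [0.23, 0.635, 0.244] pointing down, gripper open.
Joint ranges: [-3.07, 3.07], [-1.43, 2.12], [-1.02, 1.25], [-3.03, 1.67], [-3.05, -0], [-3.03, 3.03]. Speed limits (rad/s): [2.39, 2.39, 3.01, 3.14, 3.14, 3.14].

## Interface

Orientations are given as [roll, pitch, yaw] about the fixed x, y, z axes, in that order (R = Rz(yaw) Ry(pitch) Rx(roll)).
In Python, from station import * gives the robot as it stands.
- The arm moves only by the tool step_arm, never from a script. Its argument "deltas" is a list of rows, each a list of 5 numbers: the shift along the tool's x, y, z in cm, then the turn about the tool's x in degrees, then the closure, from 0 (fully open) to 1 (shut). In form: [[dx, dy, dz, roll, fingers], ...]. A call has exactly 10 rows; each row is the pose to reach, as a shift and turn from the pose commanded when the call began, along the tool's axes at that moment; what a row does not reach only later rows make up. A row lasts 1/12 s, in which the tool goes at most 41.7 mm and 7.16 degrees, less where a joint would pass 70% of its speed; a pose out of reach is approached as far as the arm can. A call with a gripper value outside its range is refused whole. The fingers move at their own pace and stop on an object; "squeeze" is the grip in N (left out, the last holds). Time passes only in rows, so rows that repeat a pose let the fingers close, or fill a call up. It gives the time, the measured TCP pose, the force and the opening at its end, in the units of the state.
- get_state(): the state, without advancing time (a new reading comes with each control period).
- grab_frame(name): name is "scene" or "top" or "wrist"; returns a dict with "pixels" (480x640x3 uint8, red, green, blue), "range_z" (480x640 float32, m along the optical axis (not along the pixel's ray), 0 where there is no reading), "fx", "fy", "cx", "cy" (pixels), "view" (4x4, takes a point from world to camera coordinates); the wrist camera has in their place "hand_eye" (4x4, takes a point from camera to tool coordinates, whose origin is the TCP and whose axes are the tool frame's). Camera axes: x right, y down, z forward; pixel columns grow to the right and rows downward; lengths in m; the calibration is good to about 2 mm. The wrist camera is an equidistant fisheye: a pixel r from the principal point sees the ray r / f radians off the axis. A picture is of the moment at which its call begins: read the wrist's pose just before it.
- job_done(): hands the job in, once; it reports no verdict.
Trained networks look in the newest picture that a camera, given by its name, has taken for a name from the list of things; names that differ only in an ending like _2 or _b are one class to them, and where a whole thing is asked for, a point or a joint stands for the part that bears it (a point fixed in the world has none). Each returns a list of dicts, best first, with "conf" (0 to 1); they miss things now and then, are a little off and sometimes report something else, mostly with a low value. They report only what shows in the picture. A call takes as long as a camera call. They do not tell look-alikes from the thing itself.
- boxes_of(thing, camera): "extent" ([left, top, right, bottom] in pixels, round what is visible of it).
- masks_of(thing, camera): "mask" (480x640 bool, what is visible of it) and "extent" ([left, top, right, bottom] in pixels, round what is visible of it).
The state is a dict: "t": time; "q": joint angles; "qd": joint speeds; "joint_efforts": joint torques, N m; "eef_pos": TCP position; "ee_rot": TCP orientation; "force": force on the tool from outside, world axes, zero at the start; "moment": the same for the moment, N m; "width": finger opening in m.
Only numpy, scipy, OpenCV 4.12 (cv2) and the standard library are available. Lean on these libraries where they do the work, as an engineer would, in place of code of your own. Each camera call takes 0.05 s, during which the arm holds its last target.

## Working session

There is one attempt and no reset: what is moved stays moved. The work goes in short steps, Python scripts to look and compute and a tool call to move; the robot and the scene stay as the last step left them, time stands still between calls to the robot, and variables do not carry over. Pictures are saved under pics/ and viewed, and the job is handed in when it is done.

Besides the shell and the picture viewer there is one more tool, called after ">>>" by a JSON object that holds its "fn" and its "kwargs", one argument or row to a line. step_arm: Moves the arm, as the interface text tells. Its arguments: {"type":"object","properties":{"deltas":{"type":"array"},"squeeze":{"type":"number"}},"required":["deltas"]}

```bash
ls; mkdir -p pics
python3 - <<'E'
from station import *
import cv2, pickle
print(get_state())
for n in ("scene","top","wrist"):
    f=grab_frame(n); cv2.imwrite(f"pics/{n}0.png",f["pixels"][:,:,::-1]); pickle.dump(f,open(f"{n}0.pkl","wb"))
    print(n,{k:v for k,v in f.items() if k not in("pixels","range_z")})
for t in ("spindle","holder","cradle"):
    for c in ("scene","top"):
        print(t,c,[(round(b["conf"],2),[int(x) for x in b["extent"]]) for b in boxes_of(t,c)])
E
```

```text
pics
{'t': 0.0, 'q': array([ 1.51108136e+00,  3.59367966e-01,  1.10536740e-02, -3.21618839e-04,
       -1.22412020e+00, -2.88097450e-01]), 'qd': array([-1.66386858e-03, -8.86405731e-05, -1.02639912e-03,  3.35036410e-04,
       -5.97981910e-04,  6.40805033e-04]), 'joint_efforts': array([-2.18263383e-03, -5.82717276e+01,  2.93053025e+01,  6.99723065e+00,
        6.76953845e-03, -1.62989627e-04]), 'eef_pos': array([0.22994504, 0.6341276 , 0.2426378 ]), 'ee_rot': array([ 0.10561364,  1.56913048, -1.81310463]), 'force': array([-0.00915002, -0.43176227,  0.31724368]), 'moment': array([0.02036493, 0.00420493, 0.02847327]), 'width': 0.08763288769097935}
scene {'fx': 538.8205342543283, 'fy': 538.8205342543283, 'cx': 330.68100113779286, 'cy': 240.39880677092702, 'view': array([[ 0.57990873,  0.8146503 , -0.0071248 , -0.35707091],
       [ 0.68053978, -0.48921275, -0.54546906, -0.34581942],
       [-0.44785207,  0.31147356, -0.83810068,  1.30352507],
       [ 0.        ,  0.        ,  0.        ,  1.        ]])}
top {'fx': 493.0485932762993, 'fy': 493.0485932762993, 'cx': 318.0382098712642, 'cy
[... 478 characters left out ...]
01],
       [-4.97547025e-04, -9.53852767e-01, -3.00274293e-01,
         8.18105730e-02],
       [ 9.99999377e-01, -1.74404900e-04, -1.10295862e-03,
        -7.74397857e-04],
       [ 0.00000000e+00,  0.00000000e+00,  0.00000000e+00,
         1.00000000e+00]])}
spindle scene [(0.94, [359, 189, 439, 214]), (0.88, [327, 133, 383, 173])]
spindle top [(0.57, [192, 229, 271, 259]), (0.32, [386, 232, 516, 286])]
holder scene [(0.64, [72, 177, 191, 296]), (0.56, [146, 242, 270, 359]), (0.26, [426, 253, 472, 304])]
holder top [(0.78, [423, 332, 556, 399]), (0.75, [385, 232, 515, 292])]
cradle scene [(0.57, [369, 187, 427, 227])]
cradle top [(0.94, [205, 229, 264, 265]), (0.46, [387, 233, 512, 289])]
```

View pics/scene0.png

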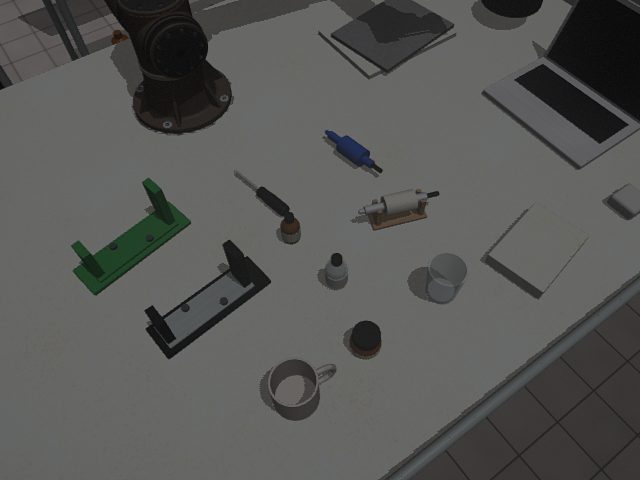

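View pics/top0.png

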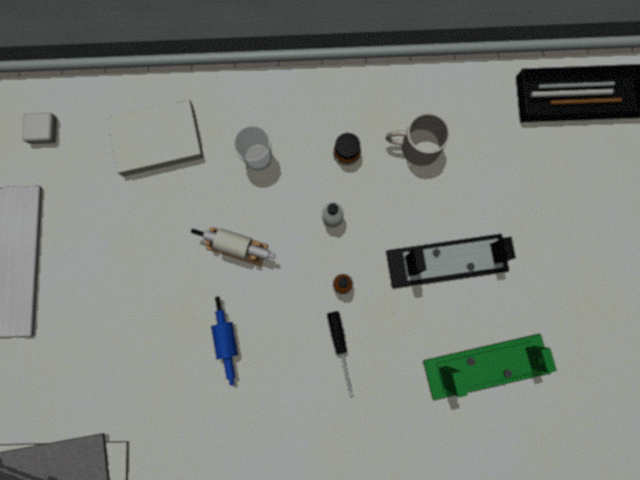

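View pics/wrist0.png

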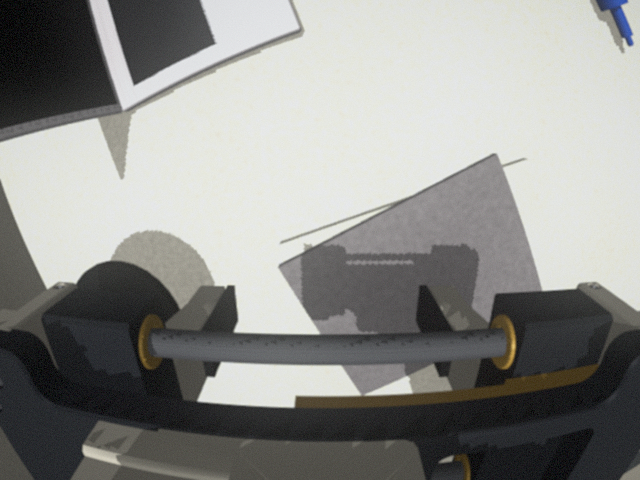

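The spindle candidates are the white roll (top 233,246; scene 400,202) and the blue roll (top 225,342), which is the look-alike. The holder candidates are the black one (top 450,260; scene 208,305) and the green one (top 488,367), which is the look-alike. I choose white and black, and will now measure both and make crops.

```bash
cat > h.py <<'E'
import numpy as np, pickle, cv2
def cloud(f):
    z=f["range_z"]; v,u=np.indices(z.shape)
    P=np.stack([(u-f["cx"])/f["fx"]*z,(v-f["cy"])/f["fy"]*z,z],-1)
    T=np.linalg.inv(f["view"]); W=P@T[:3,:3].T+T[:3,3]; W[z<=0]=np.nan
    return W
def ray(f,u,v,zw):
    T=np.linalg.inv(f["view"]); d=T[:3,:3]@np.array([(u-f["cx"])/f["fx"],(v-f["cy"])/f["fy"],1]); o=T[:3,3]
    return o+d*(zw-o[2])/d[2]
E
python3 - <<'E'
from h import *
import pickle
fs=pickle.load(open("scene0.pkl","rb"));ft=pickle.load(open("top0.pkl","rb"))
for n,f in(("s",fs),("t",ft)):
    W=cloud(f)
    zz=W[...,2]
    ex={"s":{"sp":(345,175,445,235),"ho":(130,230,280,360)},"t":{"sp":(180,215,285,275),"ho":(380,225,525,295)}}[n]
    for k,(a,b,c,d) in ex.items():
        Q=W[b:d,a:c].reshape(-1,3); px=f["pixels"][b:d,a:c].reshape(-1,3).astype(int)
        ok=np.isfinite(Q[:,2]); Q=Q[ok];px=px[ok]
        print(n,k,"desk z",np.median(Q[np.abs(Q[:,2])<.006][:,2]) )
        if k=="sp":
            m=Q[:,2]>.058; S=Q[m]; c0=S.mean(0); w,v=np.linalg.eigh(np.cov(S[:,:2].T)); print("roll",c0,np.degrees(np.arctan2(v[1,1],v[0,1])),m.sum(),S[:,2].max())
            m=Q[:,2]>.035; S=Q[m];print("all",S.mean(0),m.sum()); w,v=np.linalg.eigh(np.cov(S[:,:2].T)); d=v[:,1]; print("dir",np.degrees(np.arctan2(d[1],d[0]))); p=(S[:,:2]-S[:,:2].mean(0))@d; print(p.min(),p.max(), S[:,:2].mean(0)+d*(p.min()+p.max())/2)
        else:
            for lo,hi in((.006,.016),(.03,.08),(.08,.095),(.095,.115),(.115,.13)):
                S=Q[(Q[:,2]>lo)&(Q[:,2]<hi)]
                if len(S)>3: print(lo,hi,len(S),S.mean(0),S.min(0),S.max(0)); 
            S=Q[(Q[:,2]>.006)&(Q[:,2]<.016)][:,:2].astype(np.float32); print(cv2.minAreaRect(S))
for n,f,(a,b,c,d) in(("s",fs,(130,230,280,360)),("t",ft,(380,225,525,295)),("sp",fs,(345,175,455,235)),("spt",ft,(180,215,285,275))):
    im=f["pixels"][b:d,a:c,::-1]; im=cv2.resize(im,None,fx=5,fy=5,interpolation=cv2.INTER_CUBIC); im=np.clip(im.astype(float)*1.6,0,255).astype(np.uint8); cv2.imwrite(f"pics/c_{n}.png",im)
E
```

```text
s sp desk z -0.0012162538328672756
roll [0.57514267 0.19444941 0.06248891] 69.87840930524901 398 0.06806370216300217
all [0.57739391 0.18962137 0.05338729] 1168
dir 69.86425443222544
-0.08021839189470867 0.08805248190567887 [0.57874233 0.193299  ]
s ho desk z -0.0010649132891458746
0.006 0.016 4071 [ 0.50215296 -0.2264317   0.01180247] [ 0.29632661 -0.33185562  0.00600597] [ 0.58870514 -0.09702094  0.01599843]
0.03 0.08 405 [ 0.54378603 -0.20936575  0.0549123 ] [ 0.50431892 -0.31584951  0.03001087] [ 0.56412335 -0.13085317  0.07999749]
0.08 0.095 317 [ 0.54145376 -0.26584384  0.08754646] [ 0.50281937 -0.3157184   0.08003676] [ 0.56340478 -0.131019    0.09481094]
0.095 0.115 109 [ 0.53349707 -0.14364908  0.10539406] [ 0.50432435 -0.15109547  0.09526356] [ 0.5451865  -0.13042606  0.11476696]
0.115 0.13 203 [ 0.52411742 -0.14114231  0.11871429] [ 0.50084674 -0.15077116  0.11512267] [ 0.54387957 -0.1311918   0.12243314]
((0.4390329122543335, -0.22512345016002655), (0.29268354177474976, 0.2295132726430893), 6.474812984466553)
t sp desk z 0.000160073676773953
roll [0.57161899 0.19613363 0.
[... 268 characters left out ...]
3] [ 0.48059219 -0.33118789  0.00602387] [ 0.57968678 -0.09622903  0.01599964]
0.03 0.08 350 [ 0.53223241 -0.24129794  0.05552493] [ 0.50179858 -0.31471165  0.03016958] [ 0.5600185  -0.13040715  0.07984104]
0.08 0.095 277 [ 0.53768399 -0.2811532   0.08836508] [ 0.50173061 -0.31571929  0.08006749] [ 0.56059853 -0.13069181  0.09489628]
0.095 0.115 57 [ 0.51898488 -0.13433167  0.10520684] [ 0.50168136 -0.15053684  0.09534905] [ 0.54103239 -0.13054761  0.11470335]
0.115 0.13 232 [ 0.52218909 -0.14032264  0.11999646] [ 0.50164285 -0.15004022  0.11563637] [ 0.54313525 -0.13102158  0.12442791]
((0.530709445476532, -0.21390818059444427), (0.07607097923755646, 0.22941070795059204), 6.454375267028809)
```

View pics/c_s.png

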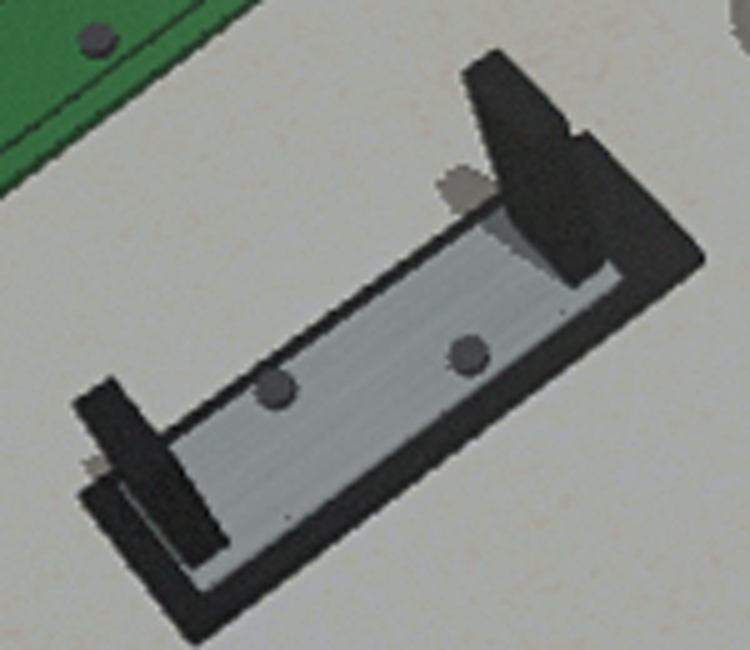

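View pics/c_t.png

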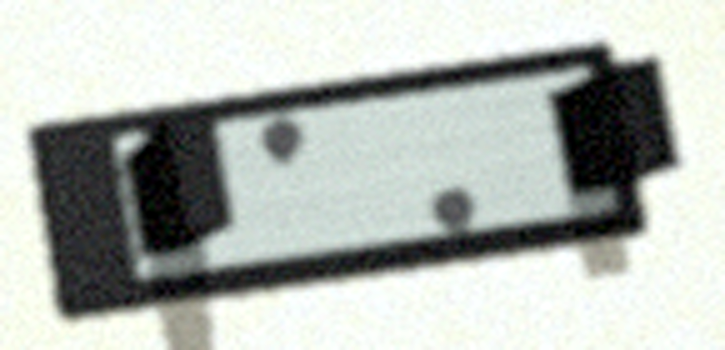

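View pics/c_spt.png

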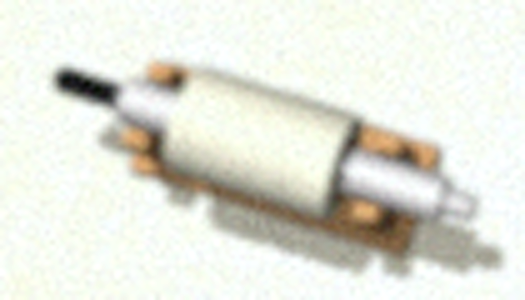

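The close crops confirm the choice. The white roll has its black sprung pin at the upper left (top ≈ 197,232) and its plain stub at top ≈ (272,257). On the black holder the tall cheek is at top ≈ (415,262) and scene ≈ (237,265), and the low cheek is at top ≈ (503,248). Next I refine the measurements.

Run:
```python
from h import *
from scipy.optimize import least_squares
from scipy.spatial.transform import Rotation as Ro
from station import *
for n,bx,hb in(("scene",(345,175,445,235),(130,230,280,360)),("top",(180,215,285,275),(380,225,525,295))):
    f=pickle.load(open(n+"0.pkl","rb")); W=cloud(f)
    a,b,c,d=bx; Q=W[b:d,a:c].reshape(-1,3); Q=Q[np.isfinite(Q[:,2])]
    S=Q[Q[:,2]>.057]
    def res(p):
        th=p[1]; dd=np.array([np.cos(th),np.sin(th)]); nn=np.array([-dd[1],dd[0]])
        l=(S[:,:2]-[.575,.195])@nn-p[0]
        return np.hypot(l,S[:,2]-p[2])-.021
    r=least_squares(res,[0,np.radians(70),.045],loss="soft_l1",f_scale=.001)
    th=r.x[1];dd=np.array([np.cos(th),np.sin(th)]);nn=np.array([-dd[1],dd[0]])
    ax=np.array([.575,.195])+nn*r.x[0]
    t=(S[:,:2]-ax)@dd; print(n,"axis pt",ax,"deg",np.degrees(th),"z",r.x[2],"rms",np.sqrt(np.mean(res(r.x)**2)),"roll ext",np.percentile(t,[.5,99.5]))
    lat=np.abs((Q[:,:2]-ax)@nn); m=(lat<.011)&(Q[:,2]>.038); t=(Q[m][:,:2]-ax)@dd; print(" spindle ext",np.percentile(t,[0,.5,99.5,100]), "mid by roll",ax+dd*np.mean(np.percentile((S[:,:2]-ax)@dd,[.5,99.5])), "by tips", ax+dd*(t.min()+t.max())/2)
    a,b,c,d=hb; Q=W[b:d,a:c].reshape(-1,3); Q=Q[np.isfinite(Q[:,2])]
    B=Q[(np.abs(Q[:,2]-.011)<.005)&(Q[:,0]>.47)][:,:2].astype(np.float32); print(" base",cv2.minAreaRect(B))
    for nm,m in(("tall",Q[:,2]>.114),("low",(Q[:,2]>.083)&(Q[:,2]<.097)&(Q[:,1]<-.25))):
        P=Q[m]; print(" ",nm,len(P),P[:,2].mean(),cv2.minAreaRect(P[:,:2].astype(np.float32)))
    print(" tall things", [ (round(float(v[0]),2),round(float(v[1]),2),round(float(v[2]),2)) for v in W.reshape(-1,3)[(W.reshape(-1,3)[:,2]>.13)&(W.reshape(-1,3)[:,0]>.15)][::400]])
s=get_state(); R=Ro.from_euler("xyz",s["ee_rot"]).as_matrix(); print(R.round(3))
```

```text
scene axis pt [0.57295481 0.19573911] deg 70.1306696162329 z 0.04329665084112892 rms 0.0016947031238554926 roll ext [-0.03161572  0.03217325]
 spindle ext [-0.084445   -0.08303494  0.08225704  0.08383385] mid by roll [0.57304955 0.19600128] by tips [0.57285095 0.19545172]
 base ((0.5384575724601746, -0.21373112499713898), (0.0913541167974472, 0.22993294894695282), 7.35723876953125)
  tall 209 0.118595817981748 ((0.5228815078735352, -0.14129243791103363), (0.04306495562195778, 0.016799870878458023), 5.495438575744629)
  low 230 0.08772858915321492 ((0.5420030355453491, -0.30580270290374756), (0.0421224981546402, 0.015878964215517044), 6.2936930656433105)
 tall things [(0.41, 0.85, 0.15), (0.49, 0.85, 0.17), (0.5, 0.85, 0.16), (0.51, 0.84, 0.15), (0.51, 0.84, 0.13), (0.58, 0.84, 0.14)]
top axis pt [0.57201977 0.19604382] deg 70.6972908267731 z 0.044768069987999794 rms 0.0016391274453592846 roll ext [-0.03164417  0.03260252]
 spindle ext [-0.08393981 -0.08240737  0.08200642  0.08524932] mid by roll [0.57217816 0.19649606] by tips [0.5722362  0.19666177]
 base ((0.530709445476532, -0.21390818059444427), (0.07607097923755646, 0.22941070795059204), 6.454375267028809)
  tall 235 0.11992587185503886 ((0.5224040150642395, -0.14047391712665558), (0.04021336883306503, 0.016378093510866165), 6.125232696533203)
  low 229 0.08882186094830255 ((0.5410708785057068, -0.3057129383087158), (0.039882831275463104, 0.017809035256505013), 5.336368560791016)
 tall things []
[[-0.     0.94  -0.341]
 [-0.    -0.341 -0.94 ]
 [-1.    -0.     0.   ]]
```

>>> {"fn": "step_arm", "kwargs": {
  "deltas": [
    [0,2,1.25,4,0],
    [0,5,3.1,10,0],
    [0,9,5.6,17,0],
    [0,13,8.1,24,0],
    [0,17,10.6,31,0],
    [0,21,13.1,38,0],
    [0,25,15.6,45,0],
    [0,29,18.1,52,0],
    [0,31,19.4,58,0],
    [0,32,20,61,0]
  ],
  "squeeze": 40
}}

```text
t: 1.28
eef_pos: [0.4641, 0.3346, 0.244]
ee_rot: [-2.829, 1.57, 0.464]
force: [0.1, 1.0, -0.0]
width: 0.0871
```

```bash
cat >> h.py <<'E'
from scipy.spatial.transform import Rotation as Ro
def go(s,xyz,yang):
    R=Ro.from_euler("xyz",s["ee_rot"]).as_matrix()
    a=np.degrees(np.arctan2(R[1,1],R[0,1])); d=R.T@(np.array(xyz)-s["eef_pos"])*100
    print("t",round(s["t"],2),"pos",s["eef_pos"].round(4),"yang",round(a,2),"tilt",R[:,0].round(4),"F",s["force"].round(2),"w",round(s["width"],4))
    print("  delta cm",d.round(2),"roll",round(-((yang-a+180)%360-180),2))
E
python3 -c "
from h import *; from station import *
go(get_state(),(.5725,.1962,.15),-109.5)"
```

```text
t 1.28 pos [0.4641 0.3346 0.244 ] yang -81.34 tilt [ 4.e-04  2.e-04 -1.e+00] F [ 0.05  0.99 -0.  ] w 0.0871
  delta cm [ 9.4  15.32 -8.62] roll 28.16
```

>>> {"fn": "step_arm", "kwargs": {
  "deltas": [
    [0,1.5,-0.8,4,0],
    [0,4.5,-2.5,10,0],
    [0,8,-4.5,16,0],
    [1,11.5,-6.5,22,0],
    [3,13.5,-7.8,26,0],
    [5,14.8,-8.4,28.2,0],
    [7,15.3,-8.6,28.2,0],
    [8.5,15.3,-8.6,28.2,0],
    [9.4,15.3,-8.6,28.2,0],
    [9.4,15.3,-8.6,28.2,0]
  ]
}}

```text
t: 2.12
eef_pos: [0.5709, 0.1993, 0.1475]
ee_rot: [0.88, 1.567, -2.596]
force: [-1.2, -0.1, -0.7]
width: 0.0878
```

```bash
python3 -c "
from h import *; from station import *
s=get_state()
go(s,(.5725,.1962,.043),-109.5)
f=grab_frame('wrist'); cv2.imwrite('pics/w1.png',f['pixels'][:,:,::-1])
f=grab_frame('scene'); cv2.imwrite('pics/s1.png',cv2.resize(f['pixels'][100:300,300:520,::-1],None,fx=3,fy=3))
"
```

```text
t 2.12 pos [0.5709 0.1993 0.1475] yang -109.16 tilt [-0.0029 -0.0018 -1.    ] F [-1.21 -0.15 -0.66] w 0.0878
  delta cm [10.45  0.21 -0.28] roll 0.34
```

View pics/w1.png

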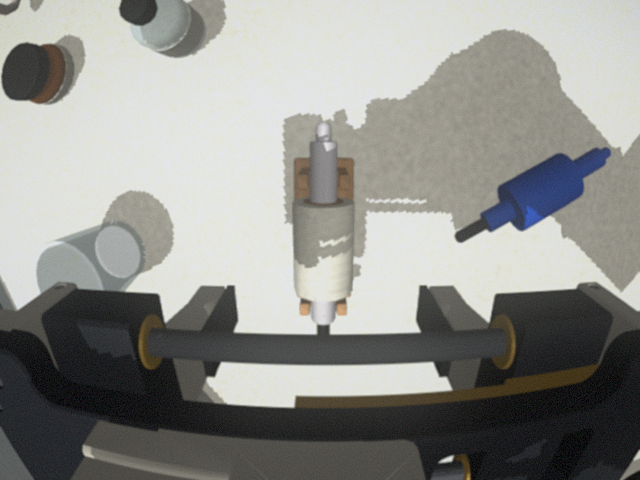

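View pics/s1.png

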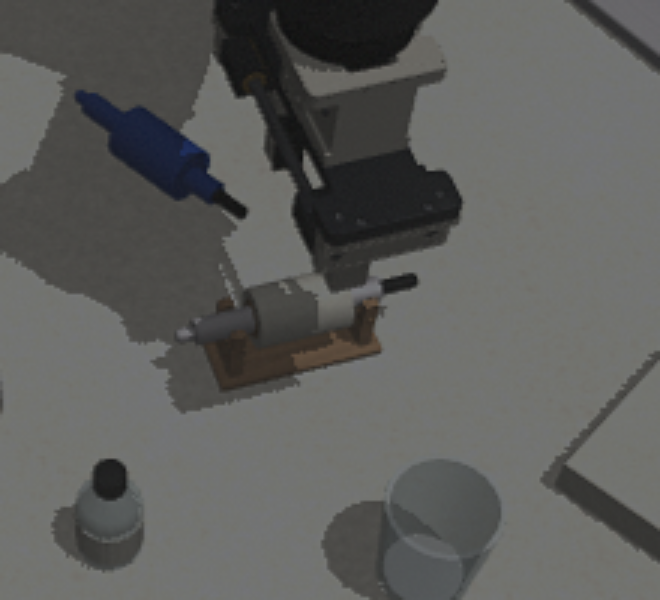

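The wrist view shows the roll centred at column ~324 between the fingers, with the plain stub up at (322,130) and the pin under the bar. The blue look-alike is well aside at (530,195). I descend, pausing short to check.

>>> {"fn": "step_arm", "kwargs": {
  "deltas": [
    [1,0,0,0,0],
    [3,0,0,0,0],
    [5,0,0,0,0],
    [6.5,0,0,0,0],
    [7.5,0,0,0,0],
    [8,0,0,0,0],
    [8,0,0,0,0],
    [8,0,0,0,0],
    [8,0,0,0,0],
    [8,0,0,0,0]
  ]
}}

```text
t: 3.05
eef_pos: [0.5724, 0.2004, 0.0706]
ee_rot: [-2.241, 1.569, 0.567]
force: [-0.1, 0.3, 0.6]
width: 0.0878
```

```bash
python3 -c "
from h import *; from station import *
s=get_state()
go(s,(.5725,.1962,.043),-109.5)"
```

```text
t 3.05 pos [0.5724 0.2004 0.0706] yang -109.12 tilt [ 0.0015  0.001  -1.    ] F [-0.05  0.31  0.63] w 0.0878
  delta cm [ 2.76  0.39 -0.14] roll 0.38
```

>>> {"fn": "step_arm", "kwargs": {
  "deltas": [
    [0.8,0.2,-0.1,0.4,0],
    [1.8,0.4,-0.14,0.4,0],
    [2.5,0.4,-0.14,0.4,0],
    [2.75,0.4,-0.14,0.4,0],
    [2.75,0.4,-0.14,0.4,0],
    [2.75,0.4,-0.14,0.4,0],
    [2.75,0.4,-0.14,0.4,0],
    [2.75,0.4,-0.14,0.4,0.3],
    [2.75,0.4,-0.14,0.4,0.4],
    [2.75,0.4,-0.14,0.4,0.45]
  ],
  "squeeze": 20
}}

```text
t: 3.88
eef_pos: [0.5719, 0.1959, 0.0424]
ee_rot: [-2.158, 1.57, 0.643]
force: [-0.7, -0.3, 0.2]
width: 0.073
```

```bash
python3 -c "
from h import *; from station import *
s=get_state()
go(s,(.5725,.1962,.043),-109.5)"
```

```text
t 3.88 pos [0.5719 0.1959 0.0424] yang -109.52 tilt [ 5.e-04  4.e-04 -1.e+00] F [-0.72 -0.27  0.23] w 0.073
  delta cm [-0.06 -0.05 -0.04] roll -0.02
```

>>> {"fn": "step_arm", "kwargs": {
  "deltas": [
    [0,0,0,0,0.5],
    [0,0,0,0,0.6],
    [0,0,0,0,0.7],
    [0,0,0,0,0.8],
    [0,0,0,0,0.9],
    [0,0,0,0,1],
    [0,0,0,0,1],
    [0,0,0,0,1],
    [0,0,0,0,1],
    [0,0,0,0,1]
  ],
  "squeeze": 45
}}

```text
t: 4.72
eef_pos: [0.5718, 0.1957, 0.0421]
ee_rot: [-2.744, 1.571, 0.057]
force: [-0.6, 0.2, 0.9]
width: 0.0409
```

```bash
python3 -c "
from h import *; from station import *
s=get_state()
go(s,(.5725,.1962,.043),-109.5)"
```

```text
t 4.72 pos [0.5718 0.1957 0.0421] yang -109.53 tilt [ 0.  0. -1.] F [-0.56  0.17  0.9 ] w 0.0409
  delta cm [-0.09 -0.07 -0.05] roll -0.03
```

>>> {"fn": "step_arm", "kwargs": {
  "deltas": [
    [-0.5,0,0,0,1],
    [-1.5,0,0,0,1],
    [-3,0,0,0,1],
    [-5,0,0,0,1],
    [-8,0,0,0,1],
    [-11,0,0,0,1],
    [-14,0,0,0,1],
    [-15.5,0,0,0,1],
    [-16,0,0,0,1],
    [-16,0,0,0,1]
  ]
}}

```text
t: 5.55
eef_pos: [0.5721, 0.196, 0.2039]
ee_rot: [-2.126, 1.568, 0.675]
force: [-0.1, 0.7, -2.4]
width: 0.0408
```

```bash
python3 -c "
from h import *; from station import *
s=get_state()
go(s,(.5337,-.238,.20),-83.5)
f=grab_frame('scene'); cv2.imwrite('pics/s2.png',cv2.resize(f['pixels'][60:300,280:520,::-1],None,fx=2.5,fy=2.5))
"
```

```text
t 5.55 pos [0.5721 0.196  0.2039] yang -109.53 tilt [ 0.0024  0.0019 -1.    ] F [-0.08  0.73 -2.36] w 0.0408
  delta cm [  0.3   42.19 -10.88] roll -26.03
```

View pics/s2.png

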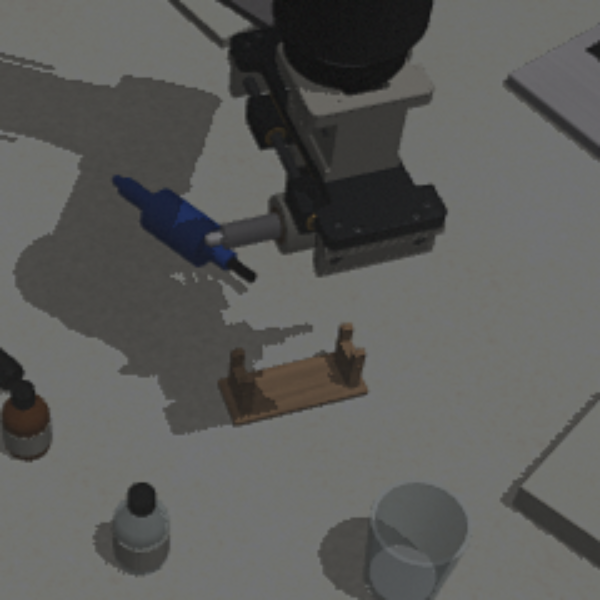

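The spindle is lifted clear, with the empty cradle at (295,385) in the crop. I travel to the holder in two calls.

>>> {"fn": "step_arm", "kwargs": {
  "deltas": [
    [0,1.5,-0.4,-1,1],
    [0,4.5,-1.2,-3,1],
    [0,8,-2.1,-5,1],
    [0,12,-3.1,-8,1],
    [0,16,-4.1,-11,1],
    [0,20,-5.2,-14,1],
    [0,24,-6.2,-17,1],
    [0,27,-7,-20,1],
    [0,29,-7.5,-22,1],
    [0,30,-7.7,-23,1]
  ]
}}

```text
t: 6.43
eef_pos: [0.5423, -0.1154, 0.1999]
ee_rot: [0.012, 1.567, -3.07]
force: [-0.0, 0.1, -2.0]
width: 0.0412
```

```bash
python3 -c "
from h import *; from station import *
s=get_state()
go(s,(.5337,-.238,.16),-83.5)
"
```

```text
t 6.43 pos [ 0.5423 -0.1154  0.1999] yang -86.56 tilt [-4.e-03 -3.e-04 -1.e+00] F [-0.02  0.14 -2.01] w 0.0412
  delta cm [ 4.   12.19  1.58] roll -3.06
```

>>> {"fn": "step_arm", "kwargs": {
  "deltas": [
    [0,1.2,0.2,-1,1],
    [0,3.5,0.5,-2,1],
    [0,6.5,0.9,-3,1],
    [0,9.5,1.3,-3,1],
    [0.5,11.5,1.5,-3,1],
    [1.5,12.1,1.6,-3,1],
    [2.7,12.2,1.6,-3,1],
    [3.6,12.2,1.6,-3,1],
    [4,12.2,1.6,-3,1],
    [4,12.2,1.6,-3,1]
  ]
}}

```text
t: 7.27
eef_pos: [0.5344, -0.2348, 0.1599]
ee_rot: [-0.295, 1.567, 2.96]
force: [0.3, 1.2, -1.2]
width: 0.0412
```

>>> {"fn": "step_arm", "kwargs": {
  "deltas": [
    [0,0,0,0,1],
    [0,0,0,0,1],
    [0,0,0,0,1],
    [0,0,0,0,1],
    [0,0,0,0,1],
    [0,0,0,0,1],
    [0,0,0,0,1],
    [0,0,0,0,1],
    [0,0,0,0,1],
    [0,0,0,0,1]
  ]
}}

```text
t: 8.1
eef_pos: [0.5355, -0.2356, 0.1621]
ee_rot: [-0.696, 1.571, 2.558]
force: [0.3, -0.5, -2.0]
width: 0.0411
```

Run:
```python
from h import *; from station import *
s=get_state()
go(s,(.5337,-.238,.16),-83.5)
for n in("scene","top","wrist"):
    f=grab_frame(n); pickle.dump(f,open(n+"1.pkl","wb"))
    c={"scene":(100,180,320,370),"top":(360,190,560,330),"wrist":(0,0,640,480)}[n]
    im=f['pixels'][c[1]:c[3],c[0]:c[2],::-1]
    if n!="wrist": im=cv2.resize(im,None,fx=3.5,fy=3.1,interpolation=cv2.INTER_CUBIC)
    cv2.imwrite(f'pics/{n}_h.png',np.clip(im*1.5,0,255).astype(np.uint8))
```

```text
t 8.1 pos [ 0.5355 -0.2356  0.1621] yang -83.53 tilt [-0.  0. -1.] F [ 0.27 -0.5  -1.97] w 0.0411
  delta cm [0.21 0.22 0.21] roll -0.03
```

View pics/scene_h.png

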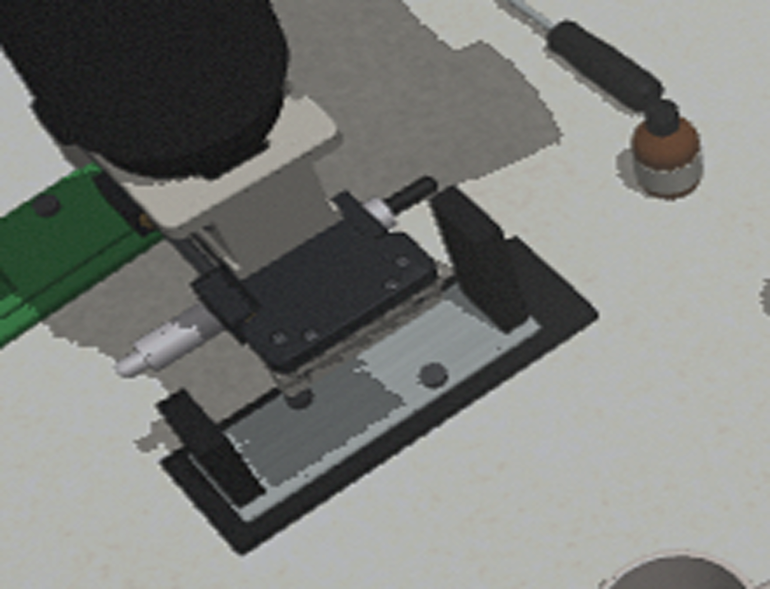

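View pics/top_h.png

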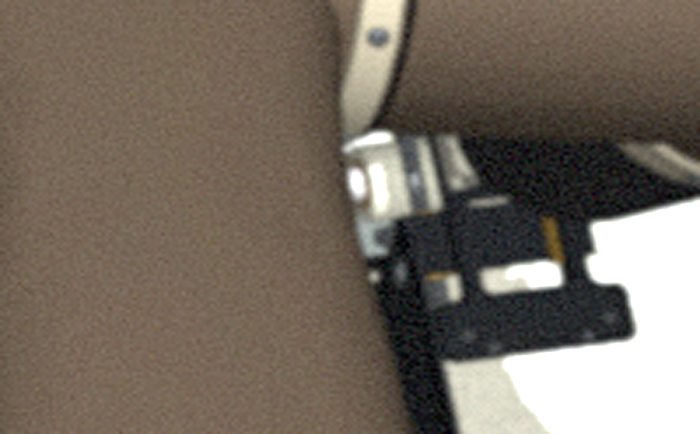

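View pics/wrist_h.png

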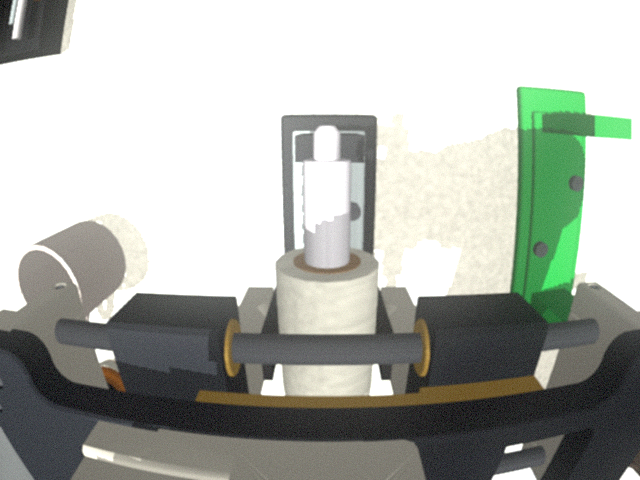

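```bash
cat >> h.py <<'E'
def wcloud(f):
    z=f["range_z"]; v,u=np.indices(z.shape); x=(u-f["cx"])/f["fx"]; y=(v-f["cy"])/f["fy"]
    th=np.hypot(x,y); k=np.where(th>1e-9,np.tan(th)/np.maximum(th,1e-9),1)
    P=np.stack([x*k*z,y*k*z,z],-1); T=f["hand_eye"]; Q=P@T[:3,:3].T+T[:3,3]; Q[z<=0]=np.nan; return Q
E
python3 - <<'E'
from h import *
f=pickle.load(open("wrist1.pkl","rb")); Q=wcloud(f)
for v in range(110,300,12):
    r=[]
    for u in (300,310,320,327,334,345,355): r.append(tuple((Q[v,u]*1000).round(1)))
    print(v,r[2:5])
A=Q.reshape(-1,3); A=A[np.isfinite(A[:,0])]
T=A[(abs(A[:,2])<.012)&(A[:,0]>-.03)&(A[:,0]<.02)&(A[:,1]>.035)]
print("tube n",len(T),"ymax",np.percentile(T[:,1],[50,99,100]))
def res(p):
    S=T[T[:,1]<.068]; return np.hypot(S[:,0]-p[0]-p[1]*(S[:,1]-.05),S[:,2]-p[2]-p[3]*(S[:,1]-.05))-.009
from scipy.optimize import least_squares
r=least_squares(res,[-.003,0,0,0],loss="soft_l1",f_scale=.001); print("tube x@y50,slope,z,slope",r.x.round(4),np.sqrt(np.mean(res(r.x)**2)))
# low cheek top: world z .089 -> tool x = .1621-.089=.073
C=A[(abs(A[:,0]-.073)<.006)&(abs(A[:,2])<.05)&(A[:,1]>.03)]; print("cheek",len(C),cv2.minAreaRect(C[:,1:].astype(np.float32)),np.median(C[:,0]))
B=A[(abs(A[:,0]-.152)<.005)&(abs(A[:,2])<.07)&(A[:,1]>.0)]
E
```

```text
110 [(np.float64(159.6), np.float64(94.6), np.float64(-5.9)), (np.float64(159.6), np.float64(94.6), np.float64(-0.3)), (np.float64(161.3), np.float64(94.7), np.float64(5.3))]
122 [(np.float64(150.9), np.float64(84.8), np.float64(-5.7)), (np.float64(150.4), np.float64(84.8), np.float64(-0.3)), (np.float64(149.8), np.float64(84.8), np.float64(5.1))]
134 [(np.float64(-8.1), np.float64(78.3), np.float64(-3.0)), (np.float64(-8.6), np.float64(78.3), np.float64(-0.6)), (np.float64(-9.3), np.float64(78.3), np.float64(1.9))]
146 [(np.float64(-8.0), np.float64(74.0), np.float64(-3.1)), (np.float64(-8.8), np.float64(74.0), np.float64(-0.6)), (np.float64(-7.8), np.float64(74.0), np.float64(2.0))]
158 [(np.float64(-7.9), np.float64(69.6), np.float64(-3.1)), (np.float64(-10.0), np.float64(69.8), np.float64(-0.6)), (np.float64(-7.4), np.float64(69.6), np.float64(2.0))]
170 [(np.float64(-12.1), np.float64(65.7), np.float64(-3.0)), (np.float64(-13.0), np.float64(65.8), np.float64(-0.6)), (np.float64(-11.3), np.float64(65.6), np.float64(1.9))]
182 [(np.float64(-11.7), np.float64(61.4), np.float64(-3.0
[... 1264 characters left out ...]
), np.float64(-0.6)), (np.float64(-12.2), np.float64(29.8), np.float64(2.1))]
278 [(np.float64(-21.5), np.float64(28.9), np.float64(-3.1)), (np.float64(-21.0), np.float64(28.7), np.float64(-0.6)), (np.float64(-21.3), np.float64(28.8), np.float64(1.9))]
290 [(np.float64(-25.7), np.float64(26.2), np.float64(-3.0)), (np.float64(-24.1), np.float64(25.5), np.float64(-0.6)), (np.float64(-24.5), np.float64(25.6), np.float64(1.9))]
tube n 5259 ymax [0.05616027 0.08048336 0.08122606]
tube x@y50,slope,z,slope [-0.0037  0.0015 -0.0007 -0.0021] 0.0005023660765201887
cheek 1149 ((0.0685119554400444, 0.0008392781019210815), (0.04014158993959427, 0.016224684193730354), 89.3368148803711) 0.07203245250704865
```

The pictures show the spindle above the black holder, level, with the plain stub at wrist (327,140) over the low cheek at (330,147). Wrist depth puts the cheek 1.5 mm to +z of the spindle axis, and the world estimate says 2 mm, so they agree. The pin has about 2 mm of axial gap. I back off 2.5 mm, correct the lateral offset and descend to an axis height of about 103 mm.

>>> {"fn": "step_arm", "kwargs": {
  "deltas": [
    [0,0.1,0.1,0,1],
    [0,0.25,0.17,0,1],
    [0.8,0.25,0.17,0,1],
    [2,0.25,0.17,0,1],
    [3.5,0.25,0.17,0,1],
    [5,0.25,0.17,0,1],
    [6,0.25,0.17,0,1],
    [6.25,0.25,0.17,0,1],
    [6.25,0.25,0.17,0,1],
    [6.25,0.25,0.17,0,1]
  ]
}}

```text
t: 9.08
eef_pos: [0.5345, -0.2384, 0.0999]
ee_rot: [2.199, 1.57, -0.829]
force: [-0.4, 0.3, -1.3]
width: 0.0407
```

>>> {"fn": "step_arm", "kwargs": {
  "deltas": [
    [0,0,0,0,1],
    [0,0,0,0,1],
    [0,0,0,0,1],
    [0,0,0,0,1],
    [0,0,0,0,1],
    [0,0,0,0,1],
    [0,0,0,0,1],
    [0,0,0,0,1],
    [0,0,0,0,1],
    [0,0,0,0,1]
  ]
}}

```text
t: 9.92
eef_pos: [0.5341, -0.2382, 0.0995]
ee_rot: [-0.068, 1.571, -3.096]
force: [-0.5, 0.0, -2.1]
width: 0.0409
```

```bash
cat > look.py <<'E'
from h import *; from station import *
from scipy.optimize import least_squares
import sys
s=get_state()
go(s,(.5335,-.238,.0997),-83.5)
f=grab_frame("wrist"); Q=wcloud(f); tag=sys.argv[1]
A=Q.reshape(-1,3); A=A[np.isfinite(A[:,0])]
T=A[(abs(A[:,2])<.012)&(A[:,0]>-.03)&(A[:,0]<.02)&(A[:,1]>.035)]
S=T[(T[:,1]<.064)]
res=lambda p:np.hypot(S[:,0]-p[0]-p[1]*(S[:,1]-.05),S[:,2]-p[2]-p[3]*(S[:,1]-.05))-.009
r=least_squares(res,[-.003,0,0,0],loss="soft_l1",f_scale=.001); print("tube x@y50,slope,z,slope",r.x.round(4),"tipy",T[:,1].max().round(4))
h=s["eef_pos"][2]-.089
C=A[(abs(A[:,0]-h)<.006)&(abs(A[:,2])<.03)&(A[:,1]>.03)&((A[:,0]>.006)|(abs(A[:,2])>.012))]
if len(C)>20: print("cheek n",len(C),cv2.minAreaRect(C[:,1:].astype(np.float32)),"x",np.median(C[:,0]).round(4),"ymin/max",np.percentile(C[:,1],[1,99]),"z",np.percentile(C[:,2],[1,99]))
im=f['pixels'][60:300,200:460,::-1]; cv2.imwrite(f'pics/w_{tag}.png',cv2.resize(im,None,fx=2.5,fy=2.5,interpolation=cv2.INTER_CUBIC))
g=grab_frame("scene"); im=g['pixels'][190:370,110:310,::-1]; cv2.imwrite(f'pics/s_{tag}.png',np.clip(cv2.resize(im,None,fx=3.3,fy=3.3,interpolation=cv2.INTER_CUBIC)*1.6,0,255).astype(np.uint8))
E
python3 look.py a
```

```text
t 9.92 pos [ 0.5341 -0.2382  0.0995] yang -83.53 tilt [-1.e-04 -0.e+00 -1.e+00] F [-0.5   0.04 -2.11] w 0.0409
  delta cm [-0.02 -0.03  0.06] roll -0.03
tube x@y50,slope,z,slope [-0.0036  0.0099 -0.0006  0.0037] tipy 0.0812
cheek n 2273 ((0.06618113815784454, -0.0009071547538042068), (0.016099965199828148, 0.04020581394433975), 0.03218076005578041) x 0.0095 ymin/max [0.05827517 0.07407852] z [-0.02074804  0.01884961]
```

View pics/w_a.png

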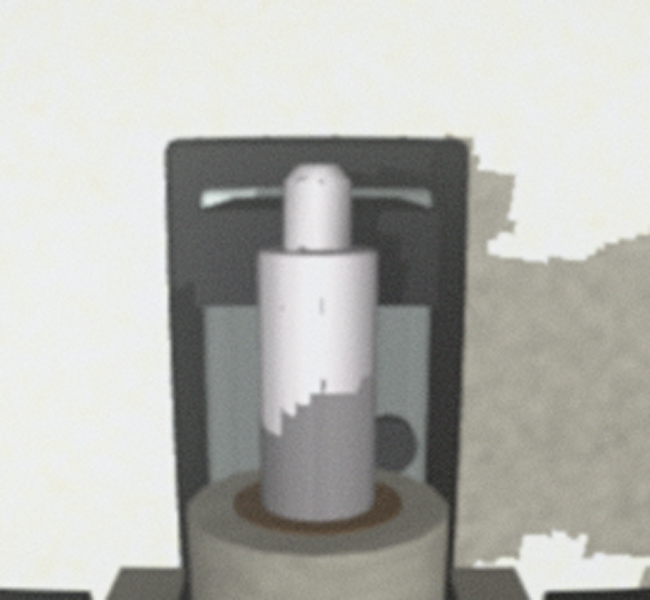

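View pics/s_a.png

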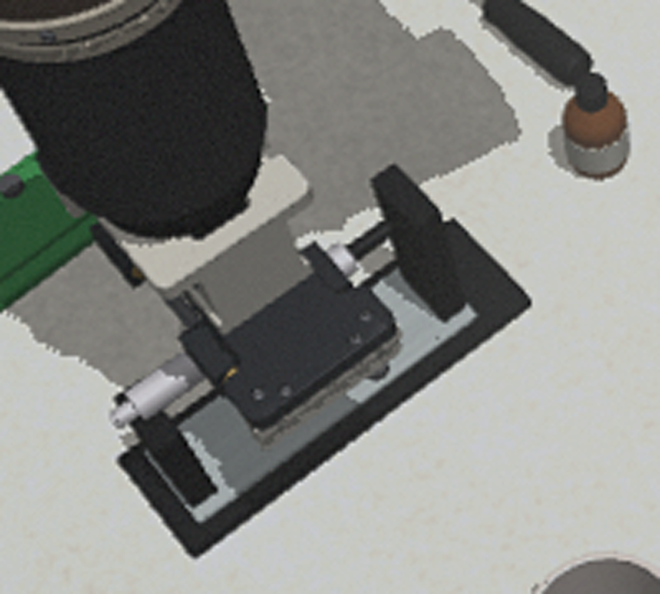

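The spindle is aligned with the holder: tube z −0.6 mm against cheek −0.9 mm, and the same yaw. The pin is just short of the tall cheek in the scene view (385,235). I push along −tool y (towards the tall cheek), first 10 mm.

>>> {"fn": "step_arm", "kwargs": {
  "deltas": [
    [0,-0.2,0,0,1],
    [0,-0.4,0,0,1],
    [0,-0.6,0,0,1],
    [0,-0.8,0,0,1],
    [0,-0.9,0,0,1],
    [0,-1,0,0,1],
    [0,-1,0,0,1],
    [0,-1,0,0,1],
    [0,-1,0,0,1],
    [0,-1,0,0,1]
  ]
}}

```text
t: 10.85
eef_pos: [0.533, -0.2284, 0.0996]
ee_rot: [2.139, 1.571, -0.889]
force: [1.0, -4.4, -1.5]
width: 0.0409
```

```bash
python3 look.py b
```

```text
t 10.85 pos [ 0.533  -0.2284  0.0996] yang -83.53 tilt [ 1.e-04 -1.e-04 -1.e+00] F [ 0.97 -4.43 -1.51] w 0.0409
  delta cm [-0.01  0.96  0.06] roll -0.03
tube x@y50,slope,z,slope [-0.0038 -0.0001 -0.0007  0.0006] tipy 0.0838
cheek n 3005 ((0.07605455815792084, -0.0009391102939844131), (0.015872176736593246, 0.04017731547355652), 0.07646343857049942) x 0.0096 ymin/max [0.06824199 0.08384197] z [-0.02054817  0.01882564]
```

>>> {"fn": "step_arm", "kwargs": {
  "deltas": [
    [0,-0.2,0,0,1],
    [0,-0.4,0,0,1],
    [0,-0.6,0,0,1],
    [0,-0.8,0,0,1],
    [0,-1,0,0,1],
    [0,-1.1,0,0,1],
    [0,-1.2,0,0,1],
    [0,-1.2,0,0,1],
    [0,-1.2,0,0,1],
    [0,-1.2,0,0,1]
  ]
}}

```text
t: 11.78
eef_pos: [0.5318, -0.2172, 0.0998]
ee_rot: [1.722, 1.57, -1.306]
force: [-0.4, -9.1, -2.8]
width: 0.0411
```

```bash
sed -i 's/A\[:,0\]<.02)&(A\[:,1\]>.035)/A[:,0]<.005)\&(A[:,1]>.035)/' look.py; python3 look.py c
```

```text
t 11.78 pos [ 0.5318 -0.2172  0.0998] yang -83.52 tilt [ 3.0e-04 -1.1e-03 -1.0e+00] F [-0.39 -9.07 -2.8 ] w 0.0411
  delta cm [0.01 2.09 0.07] roll -0.02
tube x@y50,slope,z,slope [-0.0039 -0.0035 -0.0007 -0.0024] tipy 0.0812
cheek n 3733 ((0.08746891468763351, -0.0007223580032587051), (0.01609509252011776, 0.04013789817690849), 0.07864540070295334) x 0.0099 ymin/max [0.0796997  0.09527379] z [-0.02037771  0.0188035 ]
```

View pics/w_c.png

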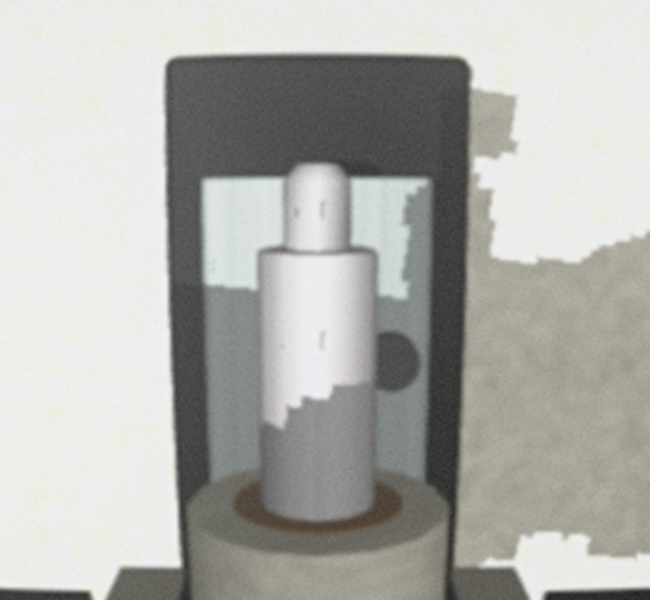

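>>> {"fn": "step_arm", "kwargs": {
  "deltas": [
    [0,-0.05,0,0,1],
    [0,-0.1,0,0,1],
    [0,-0.15,0,0,1],
    [0,-0.2,0,0,1],
    [0,-0.25,0,0,1],
    [0,-0.25,0,0,1],
    [0,-0.25,0,0,1],
    [0,-0.25,0,0,1],
    [0,-0.25,0,0,1],
    [0,-0.25,0,0,1]
  ]
}}

```text
t: 12.72
eef_pos: [0.5315, -0.2149, 0.0998]
ee_rot: [1.668, 1.569, -1.361]
force: [0.9, -11.2, -1.6]
width: 0.0409
```

```bash
python3 look.py d
```

```text
t 12.72 pos [ 0.5315 -0.2149  0.0998] yang -83.52 tilt [ 3.0e-04 -1.3e-03 -1.0e+00] F [  0.87 -11.22  -1.6 ] w 0.0409
  delta cm [0.02 2.32 0.06] roll -0.02
tube x@y50,slope,z,slope [-0.0039 -0.003  -0.0007 -0.0017] tipy 0.0812
cheek n 3909 ((0.08977550268173218, -0.0007622949779033661), (0.016235344111919403, 0.04030225798487663), 0.10872889310121536) x 0.01 ymin/max [0.08170772 0.09769489] z [-0.02038086  0.01876635]
```

View pics/w_d.png

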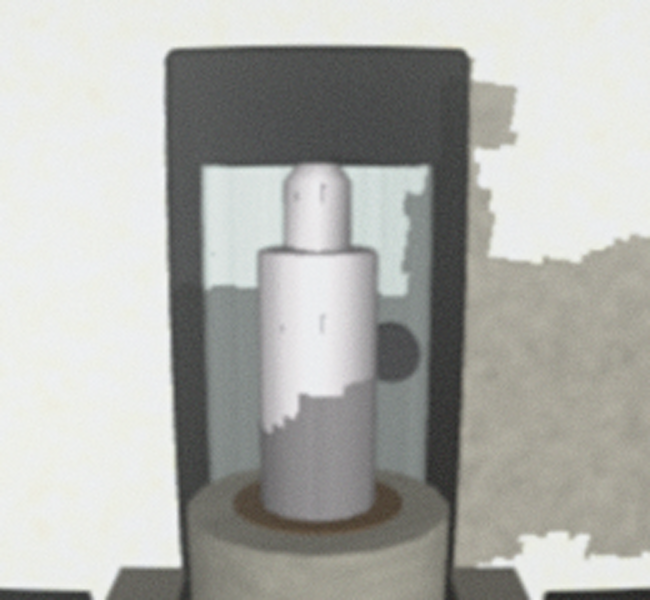

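>>> {"fn": "step_arm", "kwargs": {
  "deltas": [
    [0,-0.03,0,0,1],
    [0,-0.06,0,0,1],
    [0,-0.09,0,0,1],
    [0,-0.12,0,0,1],
    [0,-0.12,0,0,1],
    [0,-0.12,0,0,1],
    [0,-0.12,0,0,1],
    [0,-0.12,0,0,1],
    [0,-0.12,0,0,1],
    [0,-0.12,0,0,1]
  ]
}}

```text
t: 13.65
eef_pos: [0.5314, -0.2138, 0.0999]
ee_rot: [1.659, 1.569, -1.37]
force: [0.2, -11.3, -3.6]
width: 0.0413
```

```bash
python3 look.py e
```

```text
t 13.65 pos [ 0.5314 -0.2138  0.0999] yang -83.52 tilt [ 3.0e-04 -1.4e-03 -1.0e+00] F [  0.24 -11.33  -3.61] w 0.0413
  delta cm [0.02 2.43 0.06] roll -0.02
tube x@y50,slope,z,slope [-0.0039 -0.0049 -0.0007 -0.0013] tipy 0.0812
cheek n 3802 ((0.09078879654407501, -0.0007452778518199921), (0.015828434377908707, 0.04023075848817825), 0.2947252690792084) x 0.01 ymin/max [0.08293568 0.09850988] z [-0.02033869  0.01877522]
```

>>> {"fn": "step_arm", "kwargs": {
  "deltas": [
    [0.2,0,0,0,1],
    [0.4,0,0,0,1],
    [0.6,0,0,0,1],
    [0.8,0,0,0,1],
    [1,0,0,0,1],
    [1.2,0,0,0,1],
    [1.4,0,0,0,1],
    [1.5,0,0,0,1],
    [1.5,0,0,0,1],
    [1.5,0,0,0,1]
  ]
}}

```text
t: 14.58
eef_pos: [0.5325, -0.2139, 0.0857]
ee_rot: [2.429, 1.568, -0.599]
force: [1.9, -11.3, 2.6]
width: 0.041
```

```bash
python3 look.py f
```

```text
t 14.58 pos [ 0.5325 -0.2139  0.0857] yang -83.5 tilt [ 0.0026 -0.0018 -1.    ] F [  1.89 -11.28   2.62] w 0.041
  delta cm [-1.39  2.41  0.17] roll -0.0
tube x@y50,slope,z,slope [-0.0022  0.0308 -0.0007 -0.0016] tipy 0.0987
cheek n 1835 ((0.06437666714191437, 0.0005767792463302612), (0.040343787521123886, 0.06848430633544922), 89.43883514404297) x -0.0041 ymin/max [0.08282497 0.09844051] z [-0.01956318  0.02010934]
```

View pics/w_f.png

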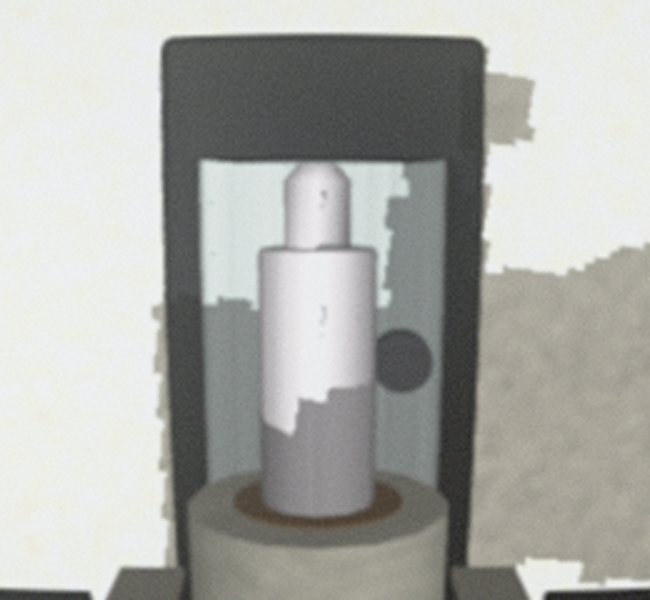

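>>> {"fn": "step_arm", "kwargs": {
  "deltas": [
    [0,0,0,0,1],
    [0,0,0,0,1],
    [0,0,0,0,1],
    [0,0,0,0,1],
    [0,0,0,0,1],
    [0,0,0,0,1],
    [0,0,0,0,1],
    [0,0,0,0,1],
    [0,0,0,0,1],
    [0,0,0,0,1]
  ]
}}

```text
t: 15.52
eef_pos: [0.5326, -0.2139, 0.0858]
ee_rot: [2.457, 1.568, -0.571]
force: [1.5, -11.3, 1.9]
width: 0.0409
```

```bash
python3 look.py g
python3 - <<'E'
from h import *; from station import *
f=grab_frame("wrist");Q=wcloud(f)
for v in range(118,180,4): print(v,[tuple((Q[v,u]*1000).round(1).tolist()) for u in (290,327,360)])
E
```

```text
t 15.52 pos [ 0.5326 -0.2139  0.0858] yang -83.5 tilt [ 0.0027 -0.0018 -1.    ] F [  1.53 -11.35   1.93] w 0.0409
  delta cm [-1.39  2.41  0.18] roll -0.0
tube x@y50,slope,z,slope [-0.0023  0.0304 -0.0007 -0.    ] tipy 0.0987
cheek n 1825 ((0.09066711366176605, 0.0003809873014688492), (0.040559906512498856, 0.016217121854424477), 89.82276916503906) x -0.004 ymin/max [0.08285954 0.09842492] z [-0.01962868  0.02012781]
118 [(-5.2, 84.3, -14.0), (-4.5, 84.2, -0.5), (-4.1, 84.3, 11.5)]
122 [(-4.8, 82.8, -14.0), (-4.6, 82.7, -0.5), (-4.0, 82.8, 11.6)]
126 [(69.3, 81.6, -21.2), (-4.2, 81.2, -0.5), (69.0, 81.6, 18.1)]
130 [(69.4, 79.3, -21.3), (-6.4, 79.8, -0.5), (70.5, 79.3, 18.2)]
134 [(69.0, 77.1, -21.2), (-7.3, 78.3, -0.6), (67.3, 77.0, 18.0)]
138 [(67.8, 74.8, -21.2), (-7.6, 76.9, -0.6), (67.7, 74.8, 18.0)]
142 [(69.9, 72.5, -21.4), (-5.7, 75.3, -0.5), (69.9, 72.4, 18.2)]
146 [(68.8, 70.2, -21.3), (-6.5, 73.9, -0.6), (69.2, 70.2, 18.2)]
150 [(68.3, 68.0, -21.3), (-6.6, 72.5, -0.6), (68.4, 67.9, 18.2)]
154 [(69.1, 65.6, -21.4), (-6.9, 71.0, -0.6), (68.6, 65.6, 18.2)]
158 [(69.2, 63.3, -21.4), (-7.7, 69.6, -0.6), (69.5, 63.3, 18.3)]
162 [(68.9, 61.1, -21.5), (-10.1, 68.4, -0.6), (68.9, 61.0, 18.3)]
166 [(68.8, 58.8, -21.5), (-11.6, 67.1, -0.6), (68.3, 58.8, 18.3)]
170 [(69.1, 56.4, -21.6), (-11.2, 65.6, -0.6), (68.4, 56.5, 18.3)]
174 [(67.8, 54.3, -21.5), (-10.2, 64.1, -0.6), (69.0, 54.1, 18.4)]
178 [(69.9, 51.7, -21.7), (-12.4, 62.9, -0.6), (68.4, 51.8, 18.4)]
```

View pics/s_g.png

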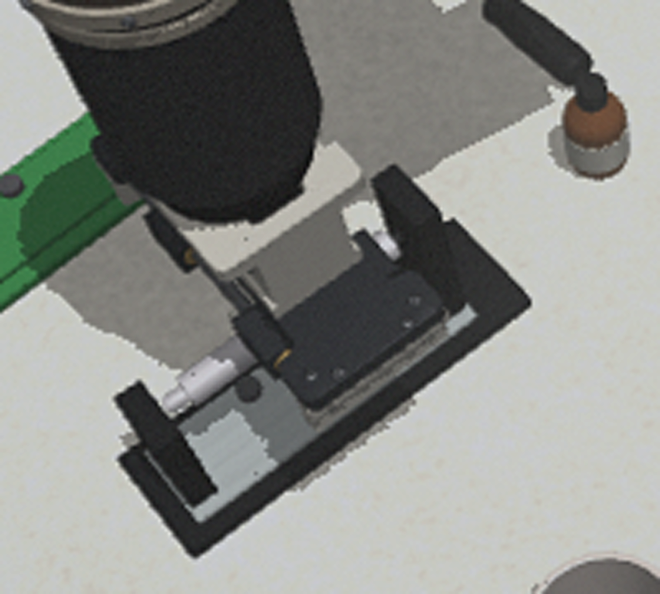

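The spindle has pitched about 1.7° in the grip, pin end up, from pin friction on the face. I increase the squeeze, raise 2 mm to level it, and correct the 1 mm lateral drift.

>>> {"fn": "step_arm", "kwargs": {
  "deltas": [
    [0,0,0,0,1],
    [-0.05,0,0.03,0,1],
    [-0.1,0,0.06,0,1],
    [-0.15,0,0.1,0,1],
    [-0.2,0,0.1,0,1],
    [-0.25,0,0.1,0,1],
    [-0.25,0,0.1,0,1],
    [-0.25,0,0.1,0,1],
    [-0.25,0,0.1,0,1],
    [-0.25,0,0.1,0,1]
  ],
  "squeeze": 60
}}

```text
t: 16.5
eef_pos: [0.5321, -0.2139, 0.0881]
ee_rot: [2.617, 1.567, -0.411]
force: [4.0, -10.6, -1.6]
width: 0.0409
```

```bash
sed -i 's/\&((A\[:,0\]>.006)|(abs(A\[:,2\])>.012))/\&(A[:,1]>.0815)/' look.py; sed -i 's/(A\[:,1\]>.035)\]/(A[:,1]>.035)\&(A[:,1]<.0815)]/' look.py; python3 look.py h
```

```text
t 16.5 pos [ 0.5321 -0.2139  0.0881] yang -83.52 tilt [ 0.0037 -0.0016 -1.    ] F [  4.02 -10.6   -1.63] w 0.0409
  delta cm [-1.16  2.41  0.13] roll -0.02
tube x@y50,slope,z,slope [-0.0037  0.0013 -0.0006  0.0012] tipy 0.0812
cheek n 4491 ((0.09072206169366837, -0.00013466179370880127), (0.01602080464363098, 0.040655285120010376), 0.2162909209728241) x -0.0018 ymin/max [0.08278712 0.098442  ] z [-0.01969697  0.01945236]
```

>>> {"fn": "step_arm", "kwargs": {
  "deltas": [
    [0.15,0,0.04,0,1],
    [0.3,0,0.08,0,1],
    [0.45,0,0.08,0,1],
    [0.6,0,0.08,0,1],
    [0.75,0,0.08,0,1],
    [0.9,0,0.08,0,1],
    [1.0,0,0.08,0,1],
    [1.1,0,0.08,0,1],
    [1.1,0,0.08,0,1],
    [1.1,0,0.08,0,1]
  ]
}}

```text
t: 17.43
eef_pos: [0.5309, -0.2141, 0.0772]
ee_rot: [2.498, 1.567, -0.53]
force: [1.8, -10.6, 2.2]
width: 0.041
```

```bash
python3 look.py i
```

```text
t 17.43 pos [ 0.5309 -0.2141  0.0772] yang -83.5 tilt [ 0.0029 -0.0017 -1.    ] F [  1.77 -10.55   2.18] w 0.041
  delta cm [-2.24  2.41  0.01] roll -0.0
tube x@y50,slope,z,slope [-0.0024  0.0278 -0.0007 -0.0002] tipy 0.0812
cheek n 5303 ((0.09067615866661072, -0.001301465556025505), (0.01630697026848793, 0.04021992161870003), 0.027147948741912842) x -0.0126 ymin/max [0.08263271 0.0984378 ] z [-0.02090415  0.0182534 ]
```

>>> {"fn": "step_arm", "kwargs": {
  "deltas": [
    [0.1,0,-0.05,0,1],
    [0.2,0,-0.05,0,1],
    [0.3,0,-0.05,0,1],
    [0.4,0,-0.05,0,1],
    [0.5,0,-0.05,0,1],
    [0.55,0,-0.05,0,1],
    [0.6,0,-0.05,0,1],
    [0.6,0,-0.05,0,1],
    [0.6,0,-0.05,0,1],
    [0.6,0,-0.05,0,1]
  ]
}}

```text
t: 18.37
eef_pos: [0.5311, -0.2135, 0.0709]
ee_rot: [2.605, 1.568, -0.424]
force: [1.4, -8.7, 0.9]
width: 0.0406
```

```bash
python3 look.py j
```

```text
t 18.37 pos [ 0.5311 -0.2135  0.0709] yang -83.51 tilt [ 0.0023 -0.001  -1.    ] F [ 1.42 -8.73  0.92] w 0.0406
  delta cm [-2.87  2.46  0.03] roll -0.01
tube x@y50,slope,z,slope [-0.0028  0.0165 -0.0007 -0.0014] tipy 0.0812
cheek n 5822 ((0.09125295281410217, -0.0011325441300868988), (0.016295865178108215, 0.040373459458351135), 0.0884421244263649) x -0.0189 ymin/max [0.08321978 0.09895743] z [-0.02071971  0.01840313]
```

Force along the axis fell from 10.6 to 8.7 N and the tilt halved, so the pin has entered the tall cup. I raise 0.8 mm and slide towards the low cheek gently.

>>> {"fn": "step_arm", "kwargs": {
  "deltas": [
    [-0.04,0,0,0,1],
    [-0.08,0,-0.03,0,1],
    [-0.08,0.05,-0.03,0,1],
    [-0.08,0.1,-0.03,0,1],
    [-0.08,0.15,-0.03,0,1],
    [-0.08,0.2,-0.03,0,1],
    [-0.08,0.25,-0.03,0,1],
    [-0.08,0.3,-0.03,0,1],
    [-0.08,0.3,-0.03,0,1],
    [-0.08,0.3,-0.03,0,1]
  ]
}}

```text
t: 19.3
eef_pos: [0.5315, -0.2163, 0.0715]
ee_rot: [2.651, 1.569, -0.378]
force: [0.9, -7.1, 0.3]
width: 0.0411
```

```bash
python3 look.py k
```

```text
t 19.3 pos [ 0.5315 -0.2163  0.0715] yang -83.52 tilt [ 1.8e-03 -7.0e-04 -1.0e+00] F [ 0.85 -7.12  0.31] w 0.0411
  delta cm [-2.82  2.18  0.04] roll -0.02
tube x@y50,slope,z,slope [-0.0032  0.0133 -0.0007 -0.0015] tipy 0.0813
cheek n 5325 ((0.08892707526683807, -0.0011826716363430023), (0.04058140888810158, 0.01482985820621252), 89.97767639160156) x -0.0184 ymin/max [0.08157232 0.09600868] z [-0.02066263  0.01844745]
```

View pics/w_k.png

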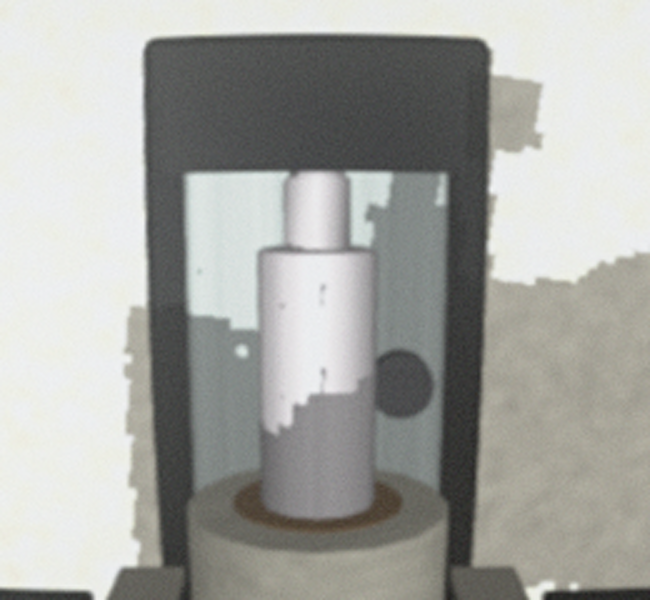

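View pics/s_k.png

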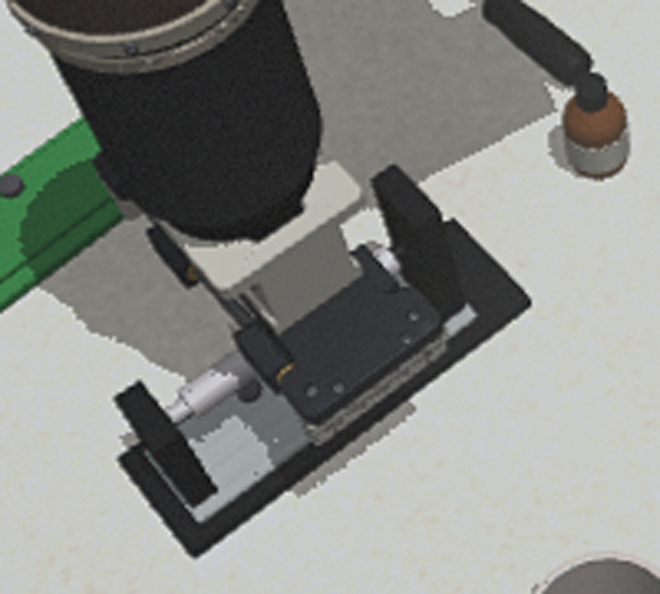

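>>> {"fn": "step_arm", "kwargs": {
  "deltas": [
    [-0.03,0.05,-0.03,0,1],
    [-0.05,0.1,-0.04,0,1],
    [-0.05,0.15,-0.04,0,1],
    [-0.05,0.2,-0.04,0,1],
    [-0.05,0.25,-0.04,0,1],
    [-0.05,0.3,-0.04,0,1],
    [-0.05,0.35,-0.04,0,1],
    [-0.05,0.35,-0.04,0,1],
    [-0.05,0.35,-0.04,0,1],
    [-0.05,0.35,-0.04,0,1]
  ]
}}

```text
t: 20.23
eef_pos: [0.5318, -0.2194, 0.0718]
ee_rot: [2.711, 1.57, -0.317]
force: [0.9, -4.7, -0.2]
width: 0.0409
```

```bash
python3 look.py l
```

```text
t 20.23 pos [ 0.5318 -0.2194  0.0718] yang -83.53 tilt [ 1.e-03 -3.e-04 -1.e+00] F [ 0.95 -4.72 -0.24] w 0.0409
  delta cm [-2.79  1.86  0.04] roll -0.03
tube x@y50,slope,z,slope [-0.0033  0.009  -0.0007 -0.0032] tipy 0.0813
cheek n 4196 ((0.08732043951749802, -0.0011829696595668793), (0.0404527373611927, 0.0116264084354043), 89.82901000976562) x -0.0182 ymin/max [0.08155401 0.09295169] z [-0.02071634  0.01854797]
```

View pics/w_l.png

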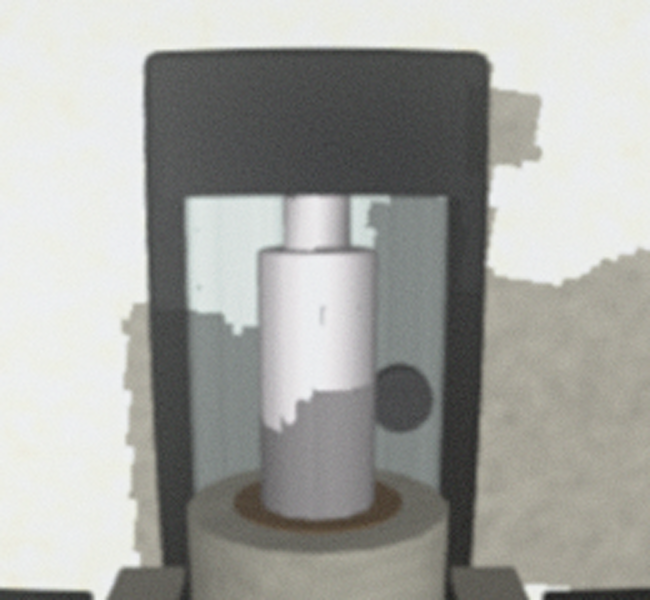

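>>> {"fn": "step_arm", "kwargs": {
  "deltas": [
    [-0.02,0.04,-0.02,0,1],
    [-0.02,0.08,-0.03,0,1],
    [-0.02,0.12,-0.03,0,1],
    [-0.02,0.16,-0.03,0,1],
    [-0.02,0.2,-0.03,0,1],
    [-0.02,0.2,-0.03,0,1],
    [-0.02,0.2,-0.03,0,1],
    [-0.02,0.2,-0.03,0,1],
    [-0.02,0.2,-0.03,0,1],
    [-0.02,0.2,-0.03,0,1]
  ]
}}

```text
t: 21.17
eef_pos: [0.5321, -0.2213, 0.0718]
ee_rot: [2.773, 1.57, -0.255]
force: [0.0, -5.0, 0.3]
width: 0.0407
```

```bash
python3 look.py m
```

```text
t 21.17 pos [ 0.5321 -0.2213  0.0718] yang -83.53 tilt [ 5.e-04 -1.e-04 -1.e+00] F [ 0.03 -4.95  0.31] w 0.0407
  delta cm [-2.79  1.68  0.05] roll -0.03
tube x@y50,slope,z,slope [-0.0034  0.0061 -0.0007  0.0007] tipy 0.0813
cheek n 3592 ((0.08651379495859146, -0.0009989812970161438), (0.04040117934346199, 0.010008682496845722), 89.9052734375) x -0.0182 ymin/max [0.08154325 0.09131617] z [-0.02060438  0.01857754]
```

>>> {"fn": "step_arm", "kwargs": {
  "deltas": [
    [0,0.03,0,0,1],
    [0,0.06,0,0,1],
    [0,0.09,0,0,1],
    [0,0.1,0,0,1],
    [0,0.1,0,0,1],
    [0,0.1,0,0,1],
    [0,0.1,0,0,1],
    [0,0.1,0,0,1],
    [0,0.1,0,0,1],
    [0,0.1,0,0,1]
  ]
}}

```text
t: 22.1
eef_pos: [0.5321, -0.2221, 0.0716]
ee_rot: [2.985, 1.57, -0.044]
force: [0.1, -3.4, 0.3]
width: 0.0408
```

```bash
python3 look.py n
```

```text
t 22.1 pos [ 0.5321 -0.2221  0.0716] yang -83.53 tilt [ 3.e-04 -0.e+00 -1.e+00] F [ 0.12 -3.35  0.29] w 0.0408
  delta cm [-2.81  1.59  0.04] roll -0.03
tube x@y50,slope,z,slope [-0.0033  0.0078 -0.0007  0.0005] tipy 0.0813
cheek n 3240 ((0.08599831908941269, -0.001077260822057724), (0.04036932438611984, 0.008975904434919357), 89.97509765625) x -0.0184 ymin/max [0.08153498 0.09031333] z [-0.02065269  0.01848886]
```

View pics/w_n.png

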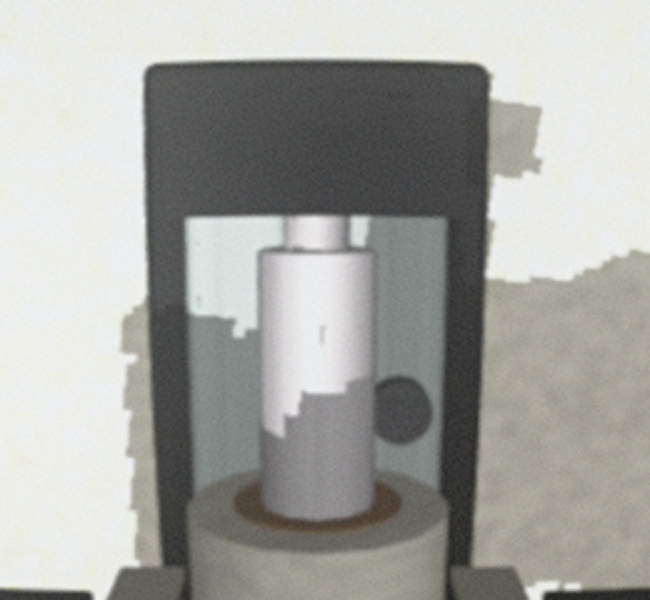

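View pics/s_n.png

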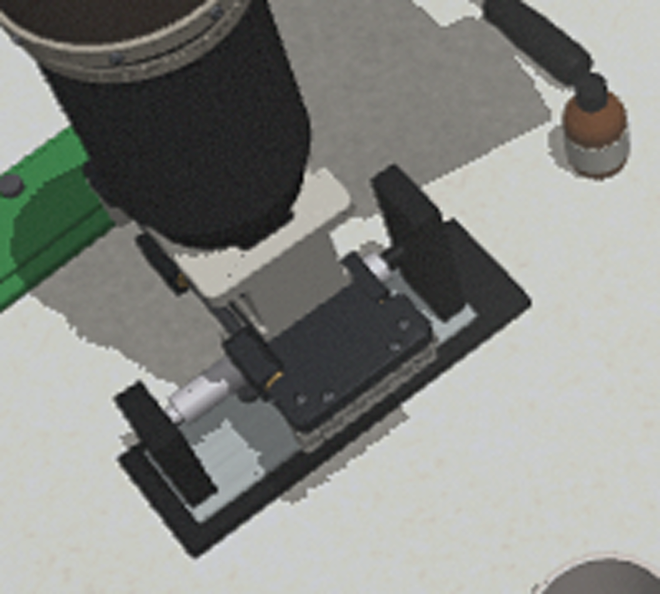

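>>> {"fn": "step_arm", "kwargs": {
  "deltas": [
    [0,0.02,0,0,1],
    [0,0.04,0,0,1],
    [0,0.06,0,0,1],
    [0,0.06,0,0,1],
    [0,0.06,0,0,1],
    [0,0.06,0,0,1],
    [0,0.06,0,0,1],
    [0,0.06,0,0,1],
    [0,0.06,0,0,1],
    [0,0.06,0,0,1]
  ]
}}

```text
t: 23.03
eef_pos: [0.5321, -0.2224, 0.0715]
ee_rot: [-1.723, 1.57, 1.531]
force: [2.2, 4.6, -0.1]
width: 0.041
```

```bash
python3 look.py o
```

```text
t 23.03 pos [ 0.5321 -0.2224  0.0715] yang -83.53 tilt [ 0.e+00  3.e-04 -1.e+00] F [ 2.25  4.63 -0.1 ] w 0.041
  delta cm [-2.82  1.56  0.03] roll -0.03
tube x@y50,slope,z,slope [-0.0034  0.0062 -0.0008 -0.0017] tipy 0.0813
cheek n 3131 ((0.08581855893135071, -0.0012001469731330872), (0.04038812220096588, 0.008622451685369015), 89.99131774902344) x -0.0186 ymin/max [0.08153323 0.08996506] z [-0.02067524  0.01843791]
```

The stub has bottomed: the axial force flipped from −3.4 to +4.6 N within 0.3 mm. I ease back 0.5 mm, then open gently.

>>> {"fn": "step_arm", "kwargs": {
  "deltas": [
    [0,-0.02,0,0,1],
    [0,-0.05,0,0,1],
    [0,-0.05,0,0,1],
    [0,-0.05,0,0,0.5],
    [0,-0.05,0,0,0.45],
    [0,-0.05,0,0,0.4],
    [0,-0.05,0,0,0.35],
    [0,-0.05,0,0,0.3],
    [0,-0.05,0,0,0.3],
    [0,-0.05,0,0,0.3]
  ],
  "squeeze": 20
}}

```text
t: 23.97
eef_pos: [0.5319, -0.2223, 0.0715]
ee_rot: [0.011, 1.571, -3.018]
force: [-0.6, -0.1, 0.2]
width: 0.0612
```

```bash
python3 look.py p
```

```text
t 23.97 pos [ 0.5319 -0.2223  0.0715] yang -83.53 tilt [-1.e-04 -0.e+00 -1.e+00] F [-0.57 -0.06  0.25] w 0.0612
  delta cm [-2.82  1.58  0.02] roll -0.03
tube x@y50,slope,z,slope [-0.0033  0.0087 -0.001  -0.0018] tipy 0.0813
cheek n 3250 ((0.08601967245340347, -0.0013687405735254288), (0.04026101902127266, 0.009021115489304066), 89.97929382324219) x -0.0184 ymin/max [0.08153306 0.09030684] z [-0.02095133  0.01823518]
```

View pics/w_p.png

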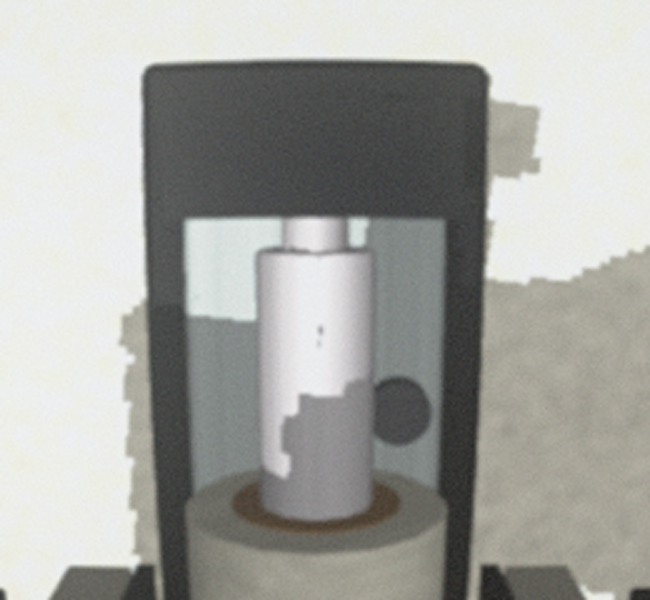

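The fingers are open and the spindle stayed seated. I withdraw straight up.

>>> {"fn": "step_arm", "kwargs": {
  "deltas": [
    [-0.3,0,0,0,0.3],
    [-1,0,0,0,0.25],
    [-2,0,0,0,0.2],
    [-3.5,0,0,0,0.2],
    [-6,0,0,0,0.2],
    [-9,0,0,0,0.2],
    [-12,0,0,0,0.2],
    [-14,0,0,0,0.2],
    [-15,0,0,0,0.2],
    [-15,0,0,0,0.2]
  ]
}}

```text
t: 24.9
eef_pos: [0.5333, -0.2225, 0.2253]
ee_rot: [2.862, 1.565, -0.166]
force: [1.2, -0.1, -0.2]
width: 0.07
```

>>> {"fn": "step_arm", "kwargs": {
  "deltas": [
    [0,-1,0,0,0.2],
    [0,-4,0,0,0.2],
    [0,-8,0,0,0.2],
    [0,-12,0,0,0.2],
    [0,-16,0,0,0.2],
    [0,-20,0,0,0.2],
    [0,-23,0,0,0.2],
    [0,-25,0,0,0.2],
    [0,-25,0,0,0.2],
    [0,-25,0,0,0.2]
  ]
}}

```text
t: 25.73
eef_pos: [0.5028, 0.0273, 0.2204]
ee_rot: [0.166, 1.569, -2.86]
force: [-0.3, -0.1, 0.6]
width: 0.0701
```

Run:
```python
from h import *; from station import *
from scipy.optimize import least_squares
print(get_state()["force"],get_state()["t"])
mid=np.array([.5321,-.2233]);yd=np.array([-.1132,.9936]);nd=np.array([.9936,.1132])
for n,c in(("scene",(110,190,310,370)),("top",(380,220,530,300))):
    f=grab_frame(n); W=cloud(f); im=f['pixels'][c[1]:c[3],c[0]:c[2],::-1]
    cv2.imwrite(f'pics/{n}_end.png',np.clip(cv2.resize(im,None,fx=3.3 if n=="scene" else 5,fy=3.3 if n=="scene" else 5,interpolation=cv2.INTER_CUBIC)*1.5,0,255).astype(np.uint8))
    cv2.imwrite(f'pics/{n}_full.png',f['pixels'][:,:,::-1])
    Q=W[c[1]:c[3],c[0]:c[2]].reshape(-1,3);Q=Q[np.isfinite(Q[:,2])]
    L=np.c_[(Q[:,:2]-mid)@nd,(Q[:,:2]-mid)@yd,Q[:,2]]
    S=L[(abs(L[:,0])<.025)&(abs(L[:,1])<.045)&(L[:,2]>.07)]
    R=S[(S[:,2]>.086)]; print(n,"roll y ext",np.percentile(R[:,1],[1,99]))
    for nm,lo,hi,rad in(("roll",-.025,.03,.021),("plain tube",-.066,-.034,.009),("pin tube",.04,.056,.009)):
        P=L[(abs(L[:,0])<rad+.003)&(L[:,1]>lo)&(L[:,1]<hi)&(L[:,2]>.068)]
        if len(P)<10: print(nm,len(P)); continue
        r=least_squares(lambda p:np.hypot(P[:,0]-p[0],P[:,2]-p[1])-rad,[0,.075],loss="soft_l1",f_scale=.001); print(nm,len(P),"x,z mm",(r.x*1000).round(1))
```

```text
[-0.25222437 -0.09167584  0.55458396] 25.7333
scene roll y ext [-0.02939588  0.03324181]
roll 770 x,z mm [-0.3 72.9]
plain tube 211 x,z mm [-0.1 72.8]
pin tube 95 x,z mm [-0.4 73. ]
top roll y ext [-0.0288661  0.0347117]
roll 713 x,z mm [-0.7 74.2]
plain tube 174 x,z mm [-0.7 74.1]
pin tube 86 x,z mm [-0.7 74.7]
```

View pics/scene_end.png

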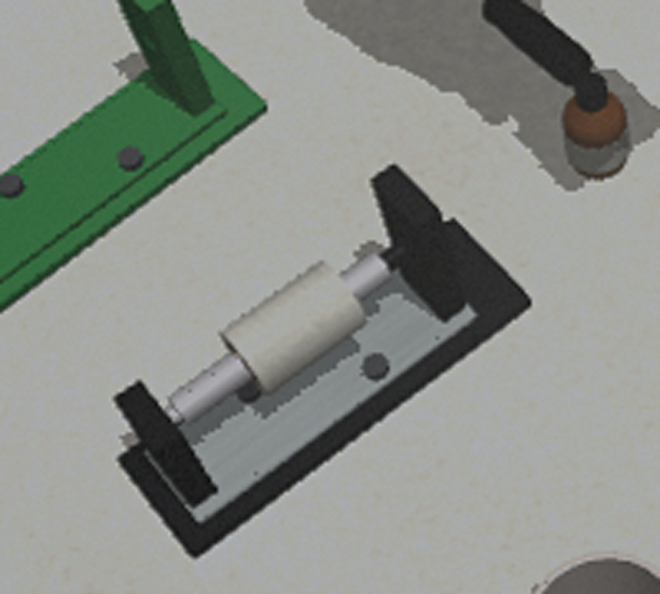

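View pics/top_end.png

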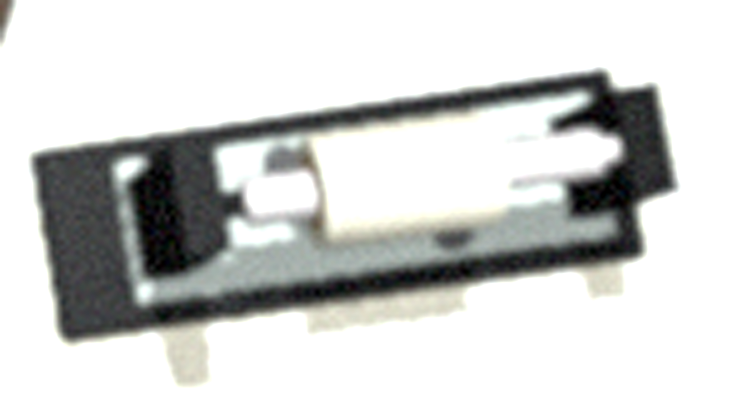

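View pics/scene_full.png

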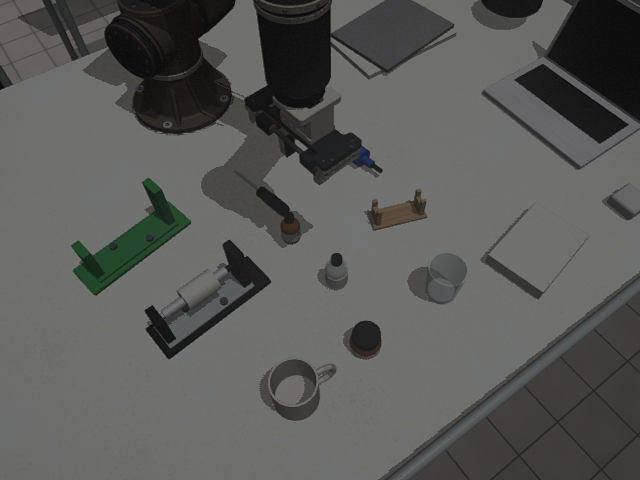

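The spindle is seated level in both cups, the arm is clear and the bystanders are where they were. I hand in.

```bash
python3 -c "
from station import *
print(job_done())"
```

```text
the job is handed in; nothing more can be done
None
```

The spindle is in the black note-roll holder, with its pin in the tall cheek's cup and its plain end in the low cheek's cup. I handed the job in at about 26 s of robot time. `job_done()` gives no verdict, so the result rests on my own checks.

**What I did:** I gripped the white roll in the cradle and lifted it clear. I pushed the pin in about 20 mm against the tall cheek, at roughly 11 N, then lowered the spindle between the cheeks until the pin went into its cup. I then slid it towards the low cheek until the stub bottomed, eased back, opened the fingers and moved away.

**Last checks:**
- **Alignment:** the axis lies within 0.7 mm of the cup line in x and is level.
- **Height:** the top camera puts the axis at about 74 mm and the scene camera at about 73 mm. They disagree by about 1.3 mm, but both are within the 71–79 mm allowed.
- **Position along the axis:** the middle of the roll is 2–3 mm from the middle between the cheeks, towards the tall one. Fully home it should be 2.5 mm.
- **Plain end home:** when the stub bottomed, the axial force flipped from −3.4 to +4.6 N within 0.3 mm.
- **Holder forces:** the highest axial force I read was about 11.4 N. I estimate about 14 N on both cheeks together when the stub bottomed.
- **Bystanders:** they look undisturbed in the scene picture; I did not measure them.

**Not as planned:** during the descent the spindle tipped about 1.7° in the grip from pin friction. I levelled it once and it tipped again, then came level as the pin entered its cup. I could not see the pin inside its cup; that rests on the force drop and the measurements above.

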